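# Load the see-saw tube mixer with its parking brake on

## Task

Load the see-saw tube mixer: pull its brake lever up to the last of its three notches and let go so that the deck is locked, then press every tube from the delivery stack fully home into a clip on the deck, one tube to a clip. Set the two white divider plates of the stack aside, squarely one on the other in the steel tray. When all tubes are clipped in, press the release button so that the lever drops right back and the deck can rock, and do not knock against the blue dropper bottle and the jar that stand behind the work.

Things in the scene. Friction and masses are not known exactly. Their poses are not given: they have to be found in the camera images.
- mixer: see-saw tube mixer, fixed: grey base 215 x 255 mm, white housing, two stanchions; origin at the underside below the deck's middle, x away from its front (the lever points to -x), y to its left, z up. Rocking axis along y, 100 mm up; brake drum (90 mm diameter, 145 mm high) at y = +100 to +117 mm; lever and ratchet at y = +124 to +148 mm
- deck: aluminium deck of the mixer, 256 x 150 mm, top 9 mm over its origin, which lies on the rocking axis (a tube at home has its axis 38 mm over the origin); x along the deck, z up. Unbraked it rocks up to 0.22 rad either way against weak springs; braked it holds still (but may stand 0.04 rad off level)
- clip1 (a point): front right clip: where the tube's origin lies when home; x along the tube, z square to the deck. Forks 9 mm wide at x = +-32 mm, deck 29 mm below. Saddle 11 mm below; fixed flared prong (to 27 mm above) on the inner side, sprung jaw with black roller on the outer. The tube meets the rollers 22 mm above home, pushes them aside (about 10 N) and they snap over it. Cap either way; centre it to 5 mm
- clip2 (a point): front left clip on the deck, made as clip1 (same axes and sizes; its fixed prongs on the inner side, jaws on the outer side)
- clip3 (a point): rear right clip on the deck, made as clip1 (same axes and sizes; its fixed prongs on the inner side, jaws on the outer side)
- clip4 (a point): rear left clip on the deck, made as clip1 (same axes and sizes; its fixed prongs on the inner side, jaws on the outer side)
- brake_lever (a joint): angle of the brake lever (rad): 0 down (off), growing as its grip is raised. Notches at 0.2, 0.4 and 0.6 where a sprung pawl holds it (let go there it settles at 0.57 to 0.6); end stop at 0.68. Raising needs up to about 2 N m (15 N at the grip); it falls back to 0 by springs when the pawl is lifted
- lever_grip (a point): middle of the lever's round black cross grip: 18 mm diameter, 66 mm long along the mixer's y, 130 mm from the hinge axis. The steel arm joins its right (-y) end, so pinch it from above across the mixer's x, at this point. Nothing stands below or to the left of it; the lever swings up 75 mm
- lever_hinge (a point): the lever's hinge axis: runs through this point along the mixer's y axis (at the middle of the arm, 38 mm to the right of lever_grip). Raising turns the grip up and back about +y
- brake_release (a joint): angle of the ratchet pawl (rad): 0 in the teeth, grows as its button is pressed, full stop at 0.24; the lever slips free at about 0.16 to 0.2. It also moves while the lever is ratcheted up
- release_button (a point): top of the round black release button, 23 mm diameter, on the pawl's tail behind the lever hinge. Press it straight down 7 mm (full travel 8.5 mm) with about 6 to 9 N and keep it down until the lever has dropped, about a second
- stand: delivery stand, fixed: grey foot 100 x 116 x 8 mm with the same two notched white walls as the divider plates (top 48 mm up); origin at the centre of its underside, x along the tubes. Tubes lie in it with their axes 32 mm up at y = +-27 mm; on it stand plate_a with up to two more tubes and on top plate_b, empty
- plate_a: lower white divider plate, loose, 150 g: floor 90 x 96 x 4 mm, two notched walls along y (outer faces at x = +-30 mm, 6 mm thick, tops at 44 mm); origin at the centre of the underside, z up. Two tubes lie in the notches at y = +-27 mm, axes 28 mm up. Grasp the empty plate from above across the walls (60 mm, along x). Another plate stacks on its four corner posts, 44 mm higher
- plate_b: upper divider plate, the cover of the stack: the same part as plate_a, empty
- tube_1: on plate_a: capped plastic tube, about 50 g, 120 mm long, lying along its own x axis: body 22 mm diameter from x = -46 to +42 mm with a conical tip to -60, ribbed grey cap 25 mm diameter from +42 to +60; origin on its axis midway along the 120 mm. Absent in some starts. Grasp across the body at the middle
- tube_2: on plate_a, as tube_1
- tube_3: on the stand under plate_a, as tube_1
- tube_4: on the stand under plate_a, as tube_1
- tray: flat steel instrument tray, loose, 150 (x) x 126 (y) x 10 mm, walls and floor 3 mm; origin at the centre of its underside
- coplin_jar: purple jar with grey lid, 57 x 110 mm, bystander
- stain_blue: small blue dropper bottle, 37 x 98 mm, bystander

How it is judged:
On the way, in this order (a step that is already met when the one before it is completed fails the run):
1. the brake lever stands in its last notch with the hand off it (value of joint brake_lever above 0.52 rad and contact force between the fingers and brake_lever below 0.5 N), for 0.3 s.
2. every tube is home in a clip, with the brake still on (value of joint brake_lever above 0.52 rad and z of each of tube_1, tube_2, tube_3, tube_4 in the frame of deck below 0.041 m and angle between the x axis of each of tube_1, tube_2, tube_3, tube_4 and the x axis of deck, either way round below 0.1 rad and (distance between tube_1 and clip1 below 0.012 m or distance between tube_1 and clip2 below 0.012 m or distance between tube_1 and clip3 below 0.012 m or distance between tube_1 and clip4 below 0.012 m) and (distance between tube_2 and clip1 below 0.012 m or distance between tube_2 and clip2 below 0.012 m or distance between tube_2 and clip3 below 0.012 m or distance between tube_2 and clip4 below 0.012 m) and (distance between tube_3 and clip1 below 0.012 m or distance between tube_3 and clip2 below 0.012 m or distance between tube_3 and clip3 below 0.012 m or distance between tube_3 and clip4 below 0.012 m) and (distance between tube_4 and clip1 below 0.012 m or distance between tube_4 and clip2 below 0.012 m or distance between tube_4 and clip3 below 0.012 m or distance between tube_4 and clip4 below 0.012 m)), for 0.3 s.
3. the brake is released: the lever is right back down (value of joint brake_lever below 0.06 rad), for 0.3 s.
At the end, for the whole second after the job is handed in: Lever under 0.06 rad; each tube in a clip (origin within 12 mm of the clip point, under 3 mm above home, parallel to 0.1 rad); plates flat (0.08 rad) in the tray, one within 50 mm of its centre, the other on top, centres within 20 mm, parallel to 0.3 rad; plates and tray at rest (value of joint brake_lever below 0.06 rad and z of each of tube_1, tube_2, tube_3, tube_4 in the frame of deck below 0.041 m and angle between the x axis of each of tube_1, tube_2, tube_3, tube_4 and the x axis of deck, either way round below 0.1 rad and (distance between tube_1 and clip1 below 0.012 m or distance between tube_1 and clip2 below 0.012 m or distance between tube_1 and clip3 below 0.012 m or distance between tube_1 and clip4 below 0.012 m) and (distance between tube_2 and clip1 below 0.012 m or distance between tube_2 and clip2 below 0.012 m or distance between tube_2 and clip3 below 0.012 m or distance between tube_2 and clip4 below 0.012 m) and (distance between tube_3 and clip1 below 0.012 m or distance between tube_3 and clip2 below 0.012 m or distance between tube_3 and clip3 below 0.012 m or distance between tube_3 and clip4 below 0.012 m) and (distance between tube_4 and clip1 below 0.012 m or distance between tube_4 and clip2 below 0.012 m or distance between tube_4 and clip3 below 0.012 m or distance between tube_4 and clip4 below 0.012 m) and angle between each of plate_a, plate_b's own z axis and vertical below 0.08 rad and angle between the x axis of plate_a and the x axis of plate_b, either way round below 0.3 rad and ((z of plate_a in the frame of tray below 0.008 m and horizontal distance between plate_a and tray below 0.05 m and z of plate_b in the frame of plate_a between 0.04 and 0.049 m and horizontal distance between plate_b and plate_a below 0.02 m) or (z of plate_b in the frame of tray below 0.008 m and horizontal distance between plate_b and tray below 0.05 m and z of plate_a in the frame of plate_b between 0.04 and 0.049 m and horizontal distance between plate_a and plate_b below 0.02 m)) and linear speed of each of plate_a, plate_b, tray below 0.02 m/s); the robot touches nothing.
It fails at once if a tube is pressed onto the deck (over 8 N) while the brake is not on (value of joint brake_lever below 0.45 rad and contact force between any of tube_1, tube_2, tube_3, tube_4 and deck above 8 N).
It fails at once if the robot knocks against the jar or the blue dropper bottle (over 3 N) (contact force between any of the fingers, the arm and coplin_jar above 3 N or contact force between any of the fingers, the arm and stain_blue above 3 N).
Of tube_1, tube_2, tube_3, tube_4 only 2 to 4 are there at a start; the rules pass over those that are not, and their reading is None.
At some moment in a run one of tray may be knocked a few centimetres aside while the robot is not near it.
Once in a run the grip may slacken for a moment while it holds something.
It also fails if it takes over 210 s, if anything falls off the work surface, if the arm or the gripper's body presses on something with over 40 N, if the wrist force passes 120 N, or if a joint passes its speed limit or range.

## Robot

A 7-joint arm with a two-finger parallel gripper is mounted at the origin on a cart in front of the work surface, level with it; the furniture and walls round the work are solid. World frame = base frame: x ahead of the robot, y to its left, z up, the work surface at z = 0. Lengths are in m, angles in rad, forces in N, time in s.
With the tool pointing down it reaches from about 0.425 to 0.875 m from the base axis. Payload 9.9 kg.
Tool frame: the origin (TCP) lies at the very end of the fingers, on their centre line; the grasp point (between the pads) lies 19 mm behind it (manip.hold_point_z is the distance from the TCP to the grasp point, in m); z points along the fingers, y is the direction in which the jaws open and shut (so a half turn about z gives the same grasp; the last joint's range is limited). The gripper opens to 85 mm and grips with 20 to 120 N. Pads are 22 mm wide; open, the fingers measure 114 mm over their backs; the gripper's body (76 mm by 85 mm) begins 54 mm behind the grasp point. The pads swing forward as they close: fully open they stand 13 mm farther back than shut.
Start: joints at [-1.273, 0.576, 0.025, 1.437, -0.015, 1.129, -0.057], TCP at [0.251, 0.626, 0.231] pointing down, gripper open.
Joint ranges: [-2.76, 2.76], [-0.34, 2.15], [-1.52, 1.57], [0.19, 2.46], [-1.09, 4.23], [0.17, 1.99], [-2.82, 2.82]. Speed limits (rad/s): [2.22, 2.22, 3.01, 3.01, 3.14, 3.14, 3.14].

## Interface

Orientations are given as [roll, pitch, yaw] about the fixed x, y, z axes, in that order (R = Rz(yaw) Ry(pitch) Rx(roll)).
In Python, from station import manip, viewer, order gives the robot as it stands.
- The arm moves only by the tool arm_command, never from a script. Its argument "increments" is a list of rows, each a list of 7 numbers: the turn, a rotation vector about the tool's x, y, z in degrees, then the shift along the tool's x, y, z in cm, then the opening, from 0 (shut) to 1 (fully open). A call has 1 to 10 rows; each row shifts and turns the commanded pose from where the row before left it, along the tool's axes as they then stand; what a row does not reach is not made up. A row lasts 1/10 s, in which the tool goes at most 50 mm and 8.59 degrees, less where a joint would pass 70% of its speed; a pose out of reach is approached as far as the arm can. A call is refused whole if a number of a shift passes 5 or a number of a turn 8.59, either way. A call with a gripper value outside its range is refused whole. The fingers move at their own pace and stop on an object; "squeeze" is the grip in N (left out, the last holds). Time passes only in rows, so rows that do not move let the fingers close. It gives the time, the measured TCP pose, the force and the opening at its end, in the units of the state.
- manip.get_obs(): the state, without advancing time (a new reading comes with each control period).
- viewer.read_camera(name): name is "side" or "top" or "wrist"; returns (picture, depth): 400x640x3 uint8, red, green, blue; 400x640 float32, m along the optical axis (not along the pixel's ray), 0 where there is no reading.
- viewer.calibration(name): a dict with "fov_y" (degrees; the focal length in pixels is half the picture's height over the tangent of half this angle, whatever the lens; pixels are square), "cx", "cy" (the principal point, pixels), "distortion" ([k1, k2, p1, p2, k3] as OpenCV has them; the pictures are not rectified), "world_from_camera" (4x4, takes a point from camera to world coordinates). Camera axes: x right, y down, z forward; pixel columns grow to the right and rows downward; lengths in m; the calibration is good to about 2 mm. A picture is of the moment at which its call begins: read the wrist's pose just before it. calibration takes no time and is no camera call; for the wrist camera it gives the pose at the moment of the call.
- order.close_job(): hands the job in, once; it reports no verdict.
The state is a dict: "time": time; "qpos": joint angles; "joint_vel": joint speeds; "effort": joint torques, N m; "tool_pos": TCP position; "orientation": TCP orientation; "contact_force": force on the tool from outside, world axes, zero at the start; "moment": the same for the moment, N m; "opening": opening from 0.0 (shut) to 1.0 (fully open).
Only numpy, scipy, OpenCV 4.12 (cv2) and the standard library are available. Lean on these libraries where they do the work, as an engineer would, in place of code of your own. Each camera call takes 0.05 s, during which the arm holds its last target. There are 200 camera calls.

## Working session

There is one attempt and no reset: what is moved stays moved. The work goes in short steps, Python scripts to look and compute and a tool call to move; the robot and the scene stay as the last step left them, time stands still between calls to the robot, and variables do not carry over. Pictures are saved under pics/ and viewed, about 12 in all and at most 16, crops included, and the job is handed in when it is done.

Besides the shell and the picture viewer there is one more tool, called as name([rows], argument=value, ...), one row to a line, values as JSON. arm_command: Moves the arm, as the interface text tells. Its arguments: {"type":"object","properties":{"increments":{"type":"array","items":{"type":"array","items":{"type":"number"}}},"squeeze":{"type":"number"}},"required":["increments"]}

```bash
mkdir -p pics; ls
cat > h.py <<'E'
import numpy as np, cv2
from station import manip, viewer, order
from scipy.spatial.transform import Rotation as R
def shot(n,save=None):
    c=viewer.calibration(n); im,d=viewer.read_camera(n)
    np.savez(f'{save or n}.npz',im=im,d=d,T=c['world_from_camera'],f=200/np.tan(np.radians(c['fov_y'])/2),cx=c['cx'],cy=c['cy'],k=np.array(c['distortion']))
    if save: cv2.imwrite(f'pics/{save}.png',im[:,:,::-1])
def cloud(n):
    z=np.load(f'{n}.npz'); K=np.array([[z['f'],0,z['cx']],[0,z['f'],z['cy']],[0,0,1.]])
    v,u=np.mgrid[:400,:640]; p=cv2.undistortPoints(np.stack([u,v],-1).reshape(-1,1,2).astype(float),K,z['k']).reshape(400,640,2)
    P=np.dstack([p*z['d'][...,None],z['d']]); W=P@z['T'][:3,:3].T+z['T'][:3,3]; W[z['d']==0]=np.nan
    return W,z['im']
def proj(n,X):
    z=np.load(f'{n}.npz'); K=np.array([[z['f'],0,z['cx']],[0,z['f'],z['cy']],[0,0,1.]]); T=np.linalg.inv(z['T'])
    return cv2.projectPoints(np.atleast_2d(X).astype(float),cv2.Rodrigues(T[:3,:3])[0],T[:3,3],K,z['k'])[0].reshape(-1,2)
def st():
    o=manip.get_obs(); print('t',round(o['time'],2),'pos',np.round(o['tool_pos'],4),'rpy',np.round(o['orientation'],3),'F',np.round(o['contact_force'],1),'op',round(o['opening'],3)); return o
E
python3 - <<'E'
from h import *
st(); print(manip.hold_point_z)
for n in ['side','top','wrist']:
    shot(n,n+'0'); z=np.load(n+'0.npz'); print(n,np.round(z['T'],3).tolist(),z['f'],z['k'])
E
```

```text
pics
t 0.0 pos [0.2513 0.626  0.2305] rpy [-3.14  0.    2.76] F [-0.1 -0.7  0.8] op 1.005
0.0187
side [[0.886, -0.207, 0.414, 0.067], [-0.462, -0.425, 0.778, -0.881], [0.015, -0.881, -0.473, 0.668], [0.0, 0.0, 0.0, 1.0]] 405.0801173957511 [0.01006449 0.         0.         0.         0.        ]
top [[-0.021, -0.993, 0.112, 0.448], [-1.0, 0.023, 0.017, 0.022], [-0.02, -0.112, -0.994, 1.132], [0.0, 0.0, 0.0, 1.0]] 364.6694524267368 [0.0079459 0.        0.        0.        0.       ]
wrist [[0.372, 0.893, 0.252, 0.187], [0.928, -0.358, -0.102, 0.651], [-0.002, 0.272, -0.962, 0.373], [0.0, 0.0, 0.0, 1.0]] 283.15692068125355 [-0.01175453  0.          0.          0.          0.        ]
```

View pics/top0.png

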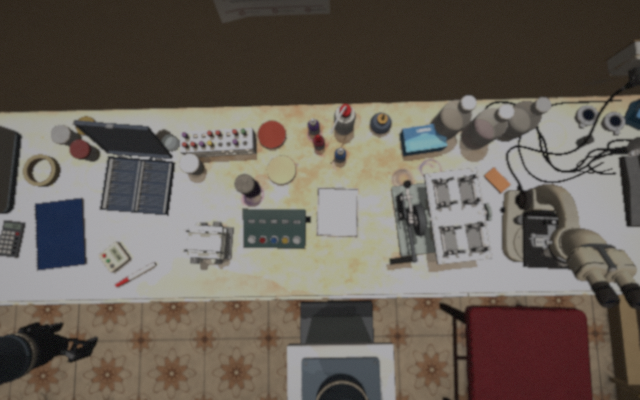

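View pics/side0.png

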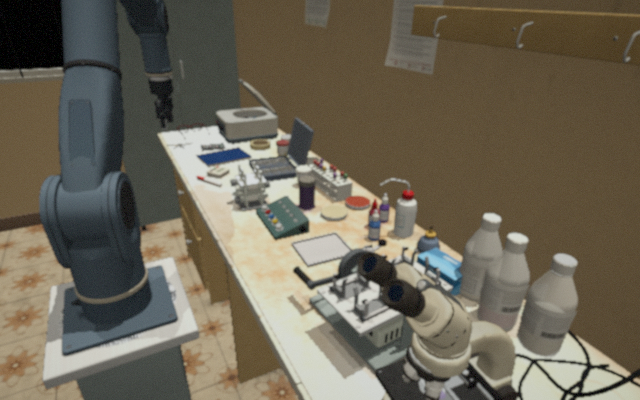

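The top view shows the stack at (209,243), the tray at (337,212), and the mixer at (450,215) with its lever grip at (402,260). The jar is at (247,185) and the blue bottle at about (340,156). I'll enlarge the relevant parts next.

Run:
```python
from h import *
im=cv2.imread('pics/top0.png')
a=cv2.resize(im[165:275,380:500],None,fx=4,fy=4,interpolation=cv2.INTER_CUBIC)
b=cv2.resize(im[210:275,175:240],(440,440),interpolation=cv2.INTER_CUBIC)
b=cv2.resize(b,(310,310));c=np.zeros((440,800,3),np.uint8);c[:,:480]=a;c[:310,490:]=b
cv2.imwrite('pics/c1.png',c)
W,_=cloud('top0')
for u,v in [(209,243),(195,243),(209,230),(337,212),(322,212),(337,192),(357,212),(337,234),(403,260),(247,183),(340,153),(436,215),(470,215),(487,211),(458,252),(440,180),(410,195),(400,215),(395,188)]:
    print((u,v),np.round(np.nanmedian(W[v-1:v+2,u-1:u+2].reshape(-1,3),0),3))
# tray mask
hsv=cv2.cvtColor(im,cv2.COLOR_BGR2HSV)
m=(np.abs(W[...,0]-.56)<.15)&(np.abs(W[...,1]+.02)<.13)
print('tray col',im[212,337],im[240,310],im[212,310])
```

```text
(209, 243) [0.46  0.366 0.094]
(195, 243) [0.461 0.406 0.095]
(209, 230) [0.497 0.365 0.095]
(337, 212) [ 0.548 -0.002  0.002]
(322, 212) [0.549 0.045 0.004]
(337, 192) [ 0.611 -0.003  0.001]
(357, 212) [ 0.547 -0.063  0.003]
(337, 234) [ 0.48  -0.     0.003]
(403, 260) [ 0.4   -0.183  0.083]
(247, 183) [0.628 0.255 0.11 ]
(340, 153) [ 0.715 -0.013  0.081]
(436, 215) [ 0.524 -0.276  0.109]
(470, 215) [ 0.522 -0.37   0.108]
(487, 211) [ 0.532 -0.416  0.112]
(458, 252) [ 0.421 -0.322  0.13 ]
(440, 180) [ 0.615 -0.279  0.154]
(410, 195) [ 0.582 -0.206  0.11 ]
(400, 215) [ 0.53  -0.184  0.065]
(395, 188) [ 0.618 -0.182  0.014]
tray col [174 171 172] [143 172 173] [149 172 174]
```

View pics/c1.png

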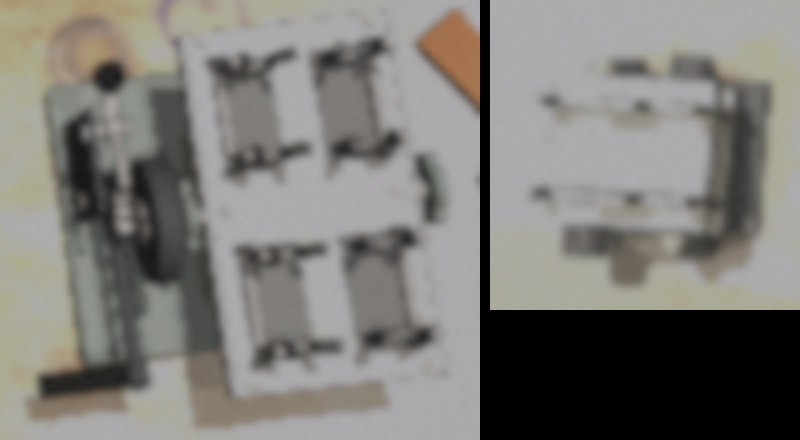

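The crop shows the grip bar at about (85,383), the button at (108,75) and four clips with grey saddles between the forks. In the stack, tube ends stick out at top and bottom. Next I'll survey with the wrist camera.

```bash
cat >> h.py <<'E'
def go(x,y,z,yaw,step=4.0,rs=8.0):
    o=st(); r0=R.from_euler('xyz',o['orientation']); r1=R.from_euler('xyz',[np.pi,0,yaw])
    rv=np.degrees((r0.inv()*r1).as_rotvec()); d=r1.inv().apply(np.array([x,y,z])-o['tool_pos'])*100
    print('ROT',np.round(rv,2),'n=%.1f'%(np.linalg.norm(rv)/rs),' then SHIFT cm',np.round(d,2),'n=%.1f'%(np.linalg.norm(d)/step))
E
python3 - <<'E'
from h import *
go(.45,.37,.33,np.pi)
E
```

```text
t 0.15 pos [0.2513 0.6261 0.2306] rpy [-3.14  0.    2.76] F [ 0.1 -0.6  0.4] op 1.0
ROT [-7.000e-02 -1.000e-02 -2.187e+01] n=2.7  then SHIFT cm [-19.87 -25.61  -9.94] n=8.5
```

arm_command([
  [0,0,-7.3,0,0,-1,1],
  [0,0,-7.3,0,0,-1,1],
  [0,0,-7.3,0,0,-1,1],
  [0,0,0,-3,-4,-1,1],
  [0,0,0,-3,-4,-1,1],
  [0,0,0,-3,-4,-1,1],
  [0,0,0,-3,-4,-1,1],
  [0,0,0,-3,-4,-1,1],
  [0,0,0,-3,-4,-1,1],
  [0,0,0,-1.9,-1.6,-1,1],
])

```text
time: 1.15
tool_pos: [0.4498, 0.3702, 0.3307]
orientation: [-3.14, 0.001, 3.137]
contact_force: [0.7, 0.5, -0.4]
opening: 0.998
```

arm_command([
  [0,0,0,0,0,0,1],
  [0,0,0,0,0,0,1],
  [0,0,0,0,0,0,1],
])

```text
time: 1.45
tool_pos: [0.4458, 0.3762, 0.3295]
orientation: [-3.142, -0.001, -3.139]
contact_force: [-0.2, 0.6, -0.1]
opening: 0.997
```

Run:
```python
from h import *
st(); shot('wrist','w1'); go(.45,-.2,.38,np.pi)
```

```text
t 1.45 pos [0.4458 0.3762 0.3295] rpy [-3.142e+00 -1.000e-03 -3.139e+00] F [-0.2  0.6 -0.1] op 0.997
t 1.5 pos [0.4458 0.3763 0.3296] rpy [-3.141e+00 -1.000e-03 -3.139e+00] F [-0.5 -0.1  0.3] op 0.996
ROT [-0.01 -0.07  0.16] n=0.0  then SHIFT cm [ -0.42 -57.63  -5.04] n=14.5
```

View pics/w1.png

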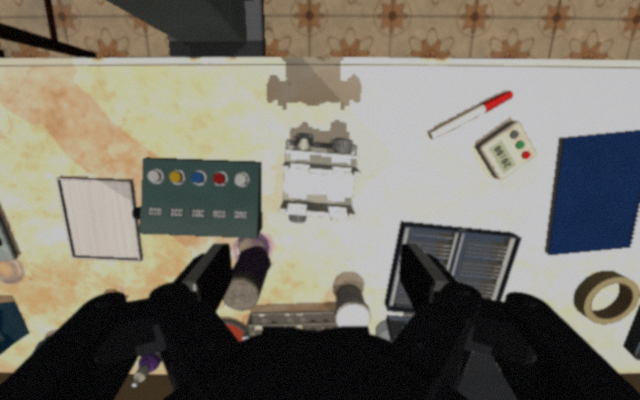

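The wrist view shows the stack at about (318,180), with tube ends at (302,142), (340,145), (297,213) and (340,210). The plate axes are nearly aligned with the world axes. Now the mixer.

arm_command([
  [0,0,0,0,-4.8,-0.5,1],
  [0,0,0,0,-4.8,-0.5,1],
  [0,0,0,0,-4.8,-0.5,1],
  [0,0,0,0,-4.8,-0.5,1],
  [0,0,0,0,-4.8,-0.5,1],
  [0,0,0,0,-4.8,-0.5,1],
  [0,0,0,0,-4.8,-0.5,1],
  [0,0,0,0,-4.8,-0.5,1],
  [0,0,0,0,-4.8,-0.5,1],
  [0,0,0,0,-4.8,-0.5,1],
])

```text
time: 2.5
tool_pos: [0.4471, -0.1054, 0.3803]
orientation: [3.141, 0.0, -3.139]
contact_force: [0.7, 0.2, 0.4]
opening: 1.0
```

arm_command([
  [0,0,0,0,-4.8,0,1],
  [0,0,0,0,-4.8,0,1],
  [0,0,0,0,0,0,1],
  [0,0,0,0,0,0,1],
  [0,0,0,0,0,0,1],
])

```text
time: 3.0
tool_pos: [0.4478, -0.199, 0.3798]
orientation: [3.141, -0.001, -3.138]
contact_force: [0.3, -0.3, -0.2]
opening: 0.995
```

Run:
```python
from h import *
st(); shot('wrist','w2')
```

```text
t 3.0 pos [ 0.4478 -0.199   0.3798] rpy [ 3.141e+00 -1.000e-03 -3.138e+00] F [ 0.3 -0.3 -0.2] op 0.995
```

View pics/w2.png

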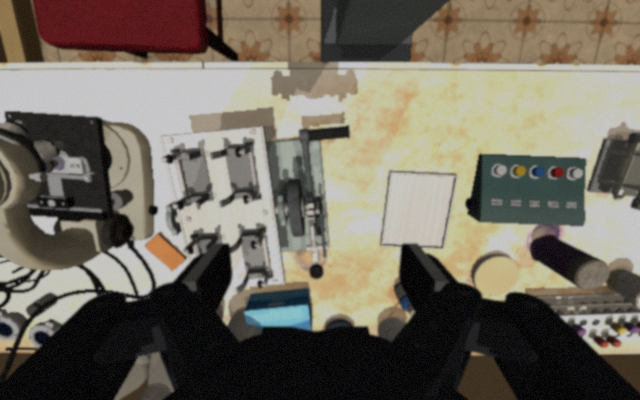

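The view shows the grip bar at about (325,131), the button at (316,271) and the deck spanning (163..285,128..290). I'll fit the geometry from the clouds.

Run:
```python
from h import *
for n in ['w2','top0']:
    W,im=cloud(n); P=W.reshape(-1,3)
    x,y,z=P.T
    m=(abs(x-.53)<.17)&(y<-.2)&(y>-.45)&(z>.085)&(z<.135)
    Q=P[m]; A=np.c_[Q[:,:2],np.ones(len(Q))]; w=np.ones(len(Q),bool)
    for i in range(8):
        c=np.linalg.lstsq(A[w],Q[w,2],rcond=None)[0]; r=Q[:,2]-A@c; w=abs(r)<(.012 if i<3 else .005)
    D=Q[w]; rect=cv2.minAreaRect(D[:,:2].astype(np.float32))
    print(n,'plane',np.round(c,4),w.sum(),'rect',rect,'med',np.median(D,0))
    # mask-based: largest component
    def reg(name,mm):
        q=P[mm]; 
        if len(q)<5: print(name,len(q));return
        r=cv2.minAreaRect(q[:,:2].astype(np.float32)); print(n,name,len(q),'rect c',np.round(r[0],4),'size',np.round(r[1],4),'ang',round(r[2],2),'zmed',round(np.median(q[:,2]),4),'zmax',round(np.percentile(q[:,2],98),4))
    dark=im.reshape(-1,3).max(1)<70
    reg('grip',dark&(abs(x-.395)<.03)&(y>-.23)&(y<-.1)&(z>.05)&(z<.13))
    reg('button',dark&(abs(x-.62)<.04)&(y>-.24)&(y<-.15)&(z>.05)&(z<.15))
    reg('plateb top',(abs(x-.47)<.08)&(abs(y-.37)<.08)&(z>.12)&(z<.15))
    reg('jar',(abs(x-.63)<.06)&(abs(y-.26)<.06)&(z>.1)&(z<.12))
W,im=cloud('w2')
for u,v in [(325,131),(345,131),(308,131),(316,271),(315,200),(295,210)]:
    print((u,v),im[v,u],np.round(W[v-1:v+2,u-1:u+2].reshape(-1,3)[4],4))
```

```text
w2 plane [ 0.0008 -0.0009  0.1091] 11372 rect ((0.5215211510658264, -0.3141147494316101), (0.2567826211452484, 0.22576676309108734), 5.364523410797119) med [ 0.49732685 -0.32808704  0.10957831]
w2 grip 415 rect c [ 0.4029 -0.185 ] size [0.0198 0.0708] ang 4.53 zmed 0.082 zmax 0.0846
w2 button 129 rect c [ 0.6115 -0.1983] size [0.0188 0.0174] ang 0.61 zmed 0.1248 zmax 0.1265
plateb top 0
w2 jar 949 rect c [0.6268 0.2622] size [0.0549 0.0573] ang 87.92 zmed 0.1096 zmax 0.1114
top0 plane [ 0.0006 -0.0003  0.1087] 4193 rect ((0.5215065479278564, -0.3128659725189209), (0.2557916045188904, 0.22552867233753204), 5.374777793884277) med [ 0.52070023 -0.33261957  0.10911477]
top0 grip 118 rect c [ 0.4013 -0.1801] size [0.0155 0.0634] ang 9.08 zmed 0.081 zmax 0.0853
top0 button 47 rect c [ 0.6018 -0.1881] size [0.0163 0.0425] ang 51.01 zmed 0.1228 zmax 0.1279
top0 plateb top 102 rect c [0.465  0.3806] size [0.0953 0.0598] ang 85.25 zmed 0.1338 zmax 0.1374
top0 jar 309 rect c [0.6271 0.2643] size [0.0539 0.0547] ang 42.15 zmed 0.109 zmax 0.1124
(325, 131) [39 36 34] [ 0.397  -0.1846  0.081 ]
(345, 131) [28 31 27] [ 0.3968 -0.1543  0.0824]
(308, 131) [36 37 34] [ 0.3971 -0.2104  0.0808]
(316, 271) [34 33 32] [ 0.6102 -0.1975  0.1241]
(315, 200) [33 37 35] [ 0.5236 -0.1993  0.0203]
(295, 210) [77 77 76] [ 0.5025 -0.2275  0.1446]
```

Run:
```python
from h import *
from scipy.optimize import minimize
# deck outline: plane points, fit oriented 256x150 box by maximizing inliers minus outside-ness
for n in ['w2','top0']:
    W,im=cloud(n); P=W.reshape(-1,3); x,y,z=P.T
    m=(abs(x-.53)<.17)&(y<-.2)&(y>-.46)&(abs(z-.1092)<.004); Q=P[m][:,:2]
    best=None
    for yaw in np.radians(np.arange(0,12,.25)):
        c,s=np.cos(yaw),np.sin(yaw); q=Q@np.array([[c,-s],[s,c]])
        # edges along v (rows by columns sharpness)
        hx=np.histogram(q[:,0],np.arange(.3,.75,.002))[0]; hy=np.histogram(q[:,1],np.arange(-.6,0,.002))[0]
        sc=np.sum(np.diff(hx.astype(float))**2)+np.sum(np.diff(hy.astype(float))**2)
        if best is None or sc>best[0]: best=(sc,yaw,q)
    sc,yaw,q=best; print(n,'yaw',np.degrees(yaw),yaw)
    yaw=.0937; c,s=np.cos(yaw),np.sin(yaw); Rm=np.array([[c,-s],[s,c]]); q=Q@Rm
    ux=np.arange(.36,.72,.004); print('x hist',[(round(a,3),int(b)) for a,b in zip(ux,np.histogram(q[:,0],ux)[0]) if b][:3],[(round(a,3),int(b)) for a,b in zip(ux,np.histogram(q[:,0],ux)[0]) if b][-3:])
    uy=np.arange(-.5,-.22,.004); print('y hist',[(round(a,3),int(b)) for a,b in zip(uy,np.histogram(q[:,1],uy)[0])])
    for nm,p in [('grip',(.4015,-.1848)),('button',(.6105,-.198))]: print(nm,np.array(p)@Rm)
im=cv2.imread('pics/w2.png')
c=cv2.resize(im[120:300,150:340],(760,720),interpolation=cv2.INTER_CUBIC)[:600]
a=cv2.resize(im[115:300,150:345],None,fx=3.2,fy=3.2,interpolation=cv2.INTER_CUBIC); cv2.imwrite('pics/c2.png',a)
```

```text
w2 yaw 0.0 0.0
x hist [(np.float64(0.36), 199), (np.float64(0.364), 300), (np.float64(0.368), 303)] [(np.float64(0.608), 85), (np.float64(0.612), 85), (np.float64(0.616), 21)]
y hist [(np.float64(-0.5), 0), (np.float64(-0.496), 0), (np.float64(-0.492), 0), (np.float64(-0.488), 0), (np.float64(-0.484), 0), (np.float64(-0.48), 0), (np.float64(-0.476), 13), (np.float64(-0.472), 30), (np.float64(-0.468), 101), (np.float64(-0.464), 12), (np.float64(-0.46), 209), (np.float64(-0.456), 272), (np.float64(-0.452), 238), (np.float64(-0.448), 197), (np.float64(-0.444), 116), (np.float64(-0.44), 129), (np.float64(-0.436), 227), (np.float64(-0.432), 253), (np.float64(-0.428), 230), (np.float64(-0.424), 205), (np.float64(-0.42), 239), (np.float64(-0.416), 233), (np.float64(-0.412), 228), (np.float64(-0.408), 255), (np.float64(-0.404), 298), (np.float64(-0.4), 341), (np.float64(-0.396), 323), (np.float64(-0.392), 327), (np.float64(-0.388), 353), (np.float64(-0.384), 337), (np.float64(-0.38), 345), (np.float64(-0.376), 346), (np.float64(-0.372), 292), (np.float64(-0.368), 332), (np.float64(-0.364), 3
[... 2287 characters left out ...]
2), (np.float64(-0.324), 126), (np.float64(-0.32), 137), (np.float64(-0.316), 127), (np.float64(-0.312), 121), (np.float64(-0.308), 51), (np.float64(-0.304), 2), (np.float64(-0.3), 10), (np.float64(-0.296), 13), (np.float64(-0.292), 4), (np.float64(-0.288), 0), (np.float64(-0.284), 1), (np.float64(-0.28), 2), (np.float64(-0.276), 3), (np.float64(-0.272), 1), (np.float64(-0.268), 20), (np.float64(-0.264), 11), (np.float64(-0.26), 7), (np.float64(-0.256), 13), (np.float64(-0.252), 8), (np.float64(-0.248), 2), (np.float64(-0.244), 0), (np.float64(-0.24), 0), (np.float64(-0.236), 0), (np.float64(-0.232), 0), (np.float64(-0.228), 0)]
grip [ 0.38244833 -0.22155487]
button [ 0.5892965  -0.25425163]
```

View pics/c2.png

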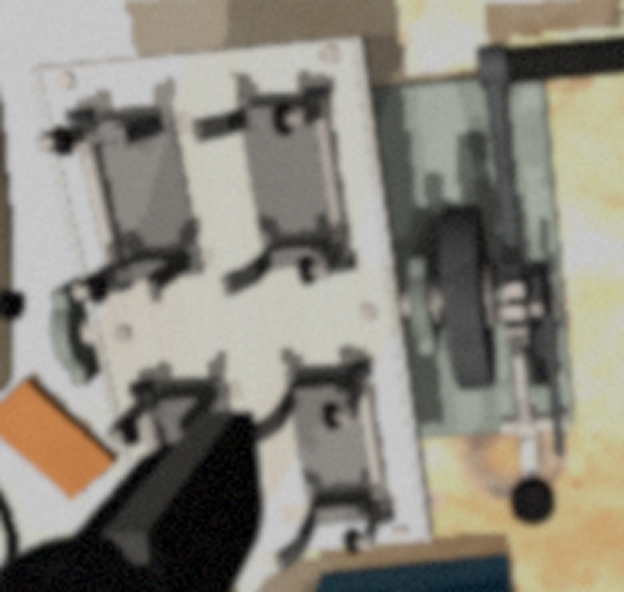

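The crop shows the deck corners at (38,67), (362,37) and (430,542). The grip bar starts at x≈510,y≈62, the pivot is near (515,300) and the button is at (532,500). The deck is level. I'll compute positions from these.

Run:
```python
from h import *
z=np.load('w2.npz'); K=np.array([[z['f'],0,z['cx']],[0,z['f'],z['cy']],[0,0,1.]])
def onz(pts,h):
    p=cv2.undistortPoints(np.array(pts,float).reshape(-1,1,2),K,z['k']).reshape(-1,2); d=np.c_[p,np.ones(len(p))]@z['T'][:3,:3].T; o=z['T'][:3,3]
    return o+d*((h-o[2])/d[:,2])[:,None]
cr=np.array([(38,67),(362,37),(430,542),(66,80),(330,53),(368,310),(123,332),(400,528)])/3.2+[150,115]
X=onz(cr,.109); print(np.round(X,4))
v=X[2]-X[1]; print('left edge yaw',np.arctan2(v[1],v[0]),np.linalg.norm(v)); v=X[1]-X[0]; print('front yaw',-np.arctan2(v[0],v[1]),np.linalg.norm(v))
print('centre',(X[0]+X[2])/2)
W,_=cloud('w2')
for c in [(515,300),(505,200),(500,120),(495,60),(520,400),(532,480),(460,300),(532,500),(560,62),(610,52)]:
    u,vv=(np.array(c)/3.2+[150,115]).round().astype(int); print(c,np.round(W[vv,u],4))
b=np.array([(510,62),(624,55)])/3.2+[150,115]; print('grip',onz(b,.081))
im=z['im']; r=im[131,300:356].max(1); print(r)
```

```text
[[ 0.4032 -0.4192  0.109 ]
 [ 0.39   -0.2733  0.109 ]
 [ 0.6441 -0.2498  0.109 ]
 [ 0.4089 -0.4074  0.109 ]
 [ 0.3969 -0.2879  0.109 ]
 [ 0.5173 -0.2763  0.109 ]
 [ 0.529  -0.3957  0.109 ]
 [ 0.6359 -0.2651  0.109 ]]
left edge yaw 0.09226489224000398 0.2551908549455484
front yaw 0.09053921662805313 0.1465131583504511
centre [ 0.52364278 -0.33450557  0.109     ]
(515, 300) [ 0.5148 -0.2056  0.1017]
(505, 200) [ 0.4709 -0.2107  0.0756]
(500, 120) [ 0.4291 -0.2137  0.0783]
(495, 60) [ 0.4014 -0.2148  0.0847]
(520, 400) [ 0.5581 -0.2038  0.122 ]
(532, 480) [ 0.6021 -0.1975  0.1197]
(460, 300) [ 0.5017 -0.229   0.1423]
(532, 500) [ 0.6102 -0.1975  0.1241]
(560, 62) [ 0.4013 -0.1846  0.083 ]
(610, 52) [ 0.3968 -0.1604  0.083 ]
grip [[ 0.40207808 -0.2082991   0.081     ]
 [ 0.39862538 -0.15410636  0.081     ]]
[ 78  66  68  62  62  66  59  52  37  32  40  39  35  33  34  35  28  29
  25  33  29  36  29  34  32  39  34  34  38  38  34  31  34  35  28  31
  31  33  28  37  33  33  36  26  37  31  32  39  70 125 167 192 198 199
 197 198]
```

Run:
```python
from h import *
go(.400,-.1765,.16,1.663)
```

```text
t 3.05 pos [ 0.4479 -0.1989  0.3799] rpy [ 3.141 -0.    -3.138] F [ 0.3 -0.5 -0. ] op 1.0
ROT [ 2.000e-02 -5.000e-02  8.493e+01] n=10.6  then SHIFT cm [ 2.67 -4.56 21.99] n=5.7
```

arm_command([
  [0,0,8.5,0,0,0,1],
  [0,0,8.5,0,0,0,1],
  [0,0,8.5,0,0,0,1],
  [0,0,8.5,0,0,0,1],
  [0,0,8.5,0,0,0,1],
  [0,0,8.5,0,0,0,1],
  [0,0,8.5,0,0,0,1],
  [0,0,8.5,0,0,0,1],
  [0,0,8.5,0,0,0,1],
  [0,0,8.5,0,0,0,1],
])

```text
time: 4.05
tool_pos: [0.4478, -0.1991, 0.3802]
orientation: [3.141, -0.001, 1.656]
contact_force: [1.2, 0.0, -0.0]
opening: 1.0
```

arm_command([
  [0,0,0,0.45,-0.76,3.7,1],
  [0,0,0,0.45,-0.76,3.7,1],
  [0,0,0,0.45,-0.76,3.7,1],
  [0,0,0,0.45,-0.76,3.7,1],
  [0,0,0,0.45,-0.76,3.6,1],
  [0,0,0,0.45,-0.76,3.6,1],
  [0,0,0,0,0,0,1],
  [0,0,0,0,0,0,1],
  [0,0,0,0,0,0,1],
])

```text
time: 4.95
tool_pos: [0.4012, -0.1782, 0.1618]
orientation: [3.139, 0.001, 1.66]
contact_force: [-0.2, 0.4, 0.0]
opening: 0.997
```

Run:
```python
from h import *
go(.400,-.1765,.054,1.663)
```

```text
t 4.95 pos [ 0.4012 -0.1782  0.1618] rpy [3.139e+00 1.000e-03 1.660e+00] F [-0.2  0.4  0. ] op 0.997
ROT [ 0.16  0.06 -0.2 ] n=0.0  then SHIFT cm [ 0.18 -0.11 10.78] n=2.7
```

Accurate tracking. Descend, close, then check.

arm_command([
  [0,0,0,0.1,-0.1,2.7,1],
  [0,0,0,0.1,0,2.7,1],
  [0,0,0,0,0,2.7,1],
  [0,0,0,0,0,2.6,1],
  [0,0,0,0,0,0,1],
  [0,0,0,0,0,0,0],
  [0,0,0,0,0,0,0],
  [0,0,0,0,0,0,0],
  [0,0,0,0,0,0,0],
  [0,0,0,0,0,0,0],
], squeeze=30)

```text
time: 5.95
tool_pos: [0.4005, -0.176, 0.054]
orientation: [3.138, 0.001, 1.66]
contact_force: [-0.6, -0.1, 7.3]
opening: 0.198
```

arm_command([
  [0,0,0,0,0,0,0],
  [0,0,0,0,0,0,0],
  [0,0,0,0,0,0,0],
  [0,0,0,0,0,0,0],
  [0,0,0,0,0,0,0],
])

```text
time: 6.45
tool_pos: [0.4004, -0.176, 0.054]
orientation: [3.138, 0.001, 1.66]
contact_force: [4.0, 1.7, 7.8]
opening: 0.197
```

arm_command([
  [0,0,0,0,0,-0.83,0],
  [0,0,0,0,0.04,-0.83,0],
  [0,0,0,0,0.09,-0.83,0],
  [0,0,0,0,0.14,-0.82,0],
  [0,0,0,0,0.2,-0.81,0],
  [0,0,0,0,0.25,-0.79,0],
  [0,0,0,0,0.3,-0.78,0],
  [0,0,0,0,0.35,-0.75,0],
  [0,0,0,0,0.4,-0.74,0],
  [0,0,0,0,0.44,-0.7,0],
])

```text
time: 7.45
tool_pos: [0.4295, -0.1736, 0.1323]
orientation: [3.129, 0.005, 1.664]
contact_force: [33.8, 1.1, -46.9]
opening: 0.195
```

arm_command([
  [0,0,0,0,0,0,0],
  [0,0,0,0,0,0,0],
  [0,0,0,0,0,0,0],
])

```text
time: 7.75
tool_pos: [0.4284, -0.1736, 0.1319]
orientation: [3.131, 0.005, 1.663]
contact_force: [31.5, 1.8, -41.8]
opening: 0.195
```

Run:
```python
from h import *
st(); shot('wrist'); shot('top','t1')
W,im=cloud('t1'); x,y,z=W.reshape(-1,3).T;
```

```text
t 7.75 pos [ 0.4284 -0.1736  0.1319] rpy [3.131 0.005 1.663] F [ 31.5   1.8 -41.8] op 0.195
```

arm_command([
  [0,0,0,0,-0.1,0.3,0],
  [0,0,0,0,0,0.3,0],
  [0,0,0,0,0,0.2,0],
  [0,0,0,0,0,0,0],
  [0,0,0,0,0,0,0],
])

```text
time: 8.35
tool_pos: [0.4223, -0.174, 0.1238]
orientation: [3.138, 0.002, 1.66]
contact_force: [12.9, -0.1, -20.1]
opening: 0.198
```

arm_command([
  [0,0,0,0,0,0,1],
  [0,0,0,0,0,0,1],
  [0,0,0,0,0,0,1],
  [0,0,0,0,0,0,1],
  [0,0,0,0,0,0,1],
  [0,0,0,0,0,-2,1],
  [0,0,0,0,0,-3,1],
  [0,0,0,0,0,-4,1],
  [0,0,0,0,0,-4,1],
  [0,0,0,0,0,-4,1],
])

```text
time: 9.35
tool_pos: [0.4189, -0.1743, 0.2957]
orientation: [-3.142, 0.0, 1.658]
contact_force: [1.7, 0.6, 0.8]
opening: 0.998
```

Run:
```python
from h import *
go(.46,-.25,.30,1.663); shot('top','t1')
W,im=cloud('t1'); P=W.reshape(-1,3); x,y,z=P.T; dark=im.reshape(-1,3).max(1)<70
m=dark&(x>.38)&(x<.46)&(y>-.23)&(y<-.13)&(z>.03)&(z<.2); print(np.percentile(P[m],[5,50,95],axis=0))
```

```text
t 9.35 pos [ 0.4189 -0.1743  0.2957] rpy [-3.142  0.     1.658] F [1.7 0.6 0.8] op 0.998
ROT [-0.    0.01 -0.29] n=0.0  then SHIFT cm [-7.92  3.39 -0.43] n=2.2
[[ 0.41050844 -0.21144516  0.11087355]
 [ 0.41811783 -0.18015354  0.12855766]
 [ 0.45043355 -0.15058489  0.13178388]]
```

arm_command([
  [0,0,-8.5,0,0,0,1],
  [0,0,-8.5,0,0,0,1],
  [0,0,-8.5,0,0,0,1],
  [0,0,-8.5,0,0,0,1],
  [0,0,-8.5,0,0,0,1],
  [0,0,-8.5,0,0,0,1],
  [0,0,-8.5,0,0,0,1],
  [0,0,-8.5,0,0,0,1],
  [0,0,-8.5,0,0,0,1],
  [0,0,-8.5,0,0,0,1],
])

```text
time: 10.4
tool_pos: [0.4192, -0.1742, 0.2939]
orientation: [3.142, -0.0, -3.135]
contact_force: [-0.2, 0.4, -0.4]
opening: 0.999
```

arm_command([
  [0,0,-5.0,0,0,0,1],
  [0,0,0,-0.5,-3.5,0,1],
  [0,0,0,-0.5,-3.5,0,1],
  [0,0,0,-0.5,-2.5,0,1],
  [0,0,0,0,0,0,1],
  [0,0,0,0,0,0,1],
])

```text
time: 11.0
tool_pos: [0.4423, -0.2676, 0.2936]
orientation: [3.141, -0.001, -3.055]
contact_force: [-0.2, 0.9, -0.2]
opening: 0.998
```

Run:
```python
from h import *
st(); shot('wrist','w3'); im=cv2.imread('pics/w3.png'); cv2.imwrite('pics/c3.png',cv2.resize(im[0:300,120:520],None,fx=2,fy=2,interpolation=cv2.INTER_CUBIC))
```

```text
t 11.0 pos [ 0.4423 -0.2676  0.2936] rpy [ 3.141e+00 -1.000e-03 -3.055e+00] F [-0.2  0.9 -0.2] op 0.998
```

View pics/c3.png

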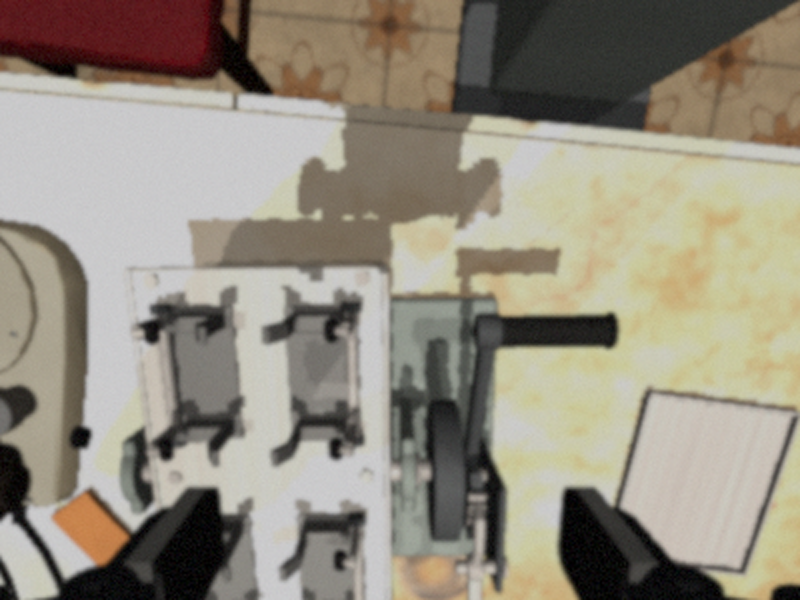

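The grip bar is now at crop (555,330), and the lever is visibly raised. I'll measure its height to get the angle, and the deck tilt.

Run:
```python
from h import *
W,im=cloud('w3'); P=W.reshape(-1,3); x,y,z=P.T
def reg(c): 
    u,v=(np.array(c)/2+[120,0]).round().astype(int); return np.round(np.nanmedian(W[v-1:v+2,u-1:u+2].reshape(-1,3),0),4)
for c in [(520,330),(555,330),(600,330),(487,330),(482,380),(475,440),(445,470),(476,570)]: print(c,reg(c))
m=(x>.39)&(x<.66)&(y<-.26)&(y>-.43)&(z>.09)&(z<.13); Q=P[m]; A=np.c_[Q[:,:2],np.ones(len(Q))]; w=np.ones(len(Q),bool)
for i in range(10):
    c=np.linalg.lstsq(A[w],Q[w,2],rcond=None)[0]; r=Q[:,2]-A@c; w=abs(r)<(.012 if i<3 else .004)
print('plane',c,w.sum(),'z at centre',c@[.523,-.335,1])
# height map in mixer frame (res 2mm)
yaw=.092; d=P[:,:2]-[.523,-.335]; mx=d[:,0]*np.cos(yaw)+d[:,1]*np.sin(yaw); my=-d[:,0]*np.sin(yaw)+d[:,1]*np.cos(yaw)
h=z-(c[0]*x+c[1]*y+c[2])
for lo,hi in [(.014,.022),(.03,.042),(.045,.062)]:
  for s,(ya,yb) in {'R':(-.075,0),'L':(0,.075)}.items():
    q=(h>lo)&(h<hi)&(my>ya)&(my<yb)&(mx<.13)&(mx>-.13)
    H,ex,ey=np.histogram2d(mx[q],my[q],[np.arange(-.13,.02,.004),np.arange(ya,yb+.001,.005)])
    print('h',lo,s,'y:',np.round(ey[:-1]*1000).astype(int).tolist())
    for i in range(len(ex)-1):
        if H[i].sum()>3: print('%4d'%(ex[i]*1000),' '.join('%3d'%k for k in H[i]))
```

```text
(520, 330) [ 0.4158 -0.1996  0.1307]
(555, 330) [ 0.4142 -0.1799  0.1298]
(600, 330) [ 0.4121 -0.156   0.1301]
(487, 330) [ 0.4171 -0.2171  0.1318]
(482, 380) [ 0.4491 -0.2136  0.1148]
(475, 440) [ 0.4954 -0.2077  0.0889]
(445, 470) [ 0.496  -0.2333  0.1422]
(476, 570) [ 0.5749 -0.2009  0.1147]
plane [-0.00029567 -0.0019236   0.10928082] 16436 z at centre 0.10977059419344821
h 0.014 R y: [-75, -70, -65, -60, -55, -50, -45, -40, -35, -30, -25, -20, -15, -10, -5]
-105   0   0   0   0   0   3   4   5   5   4   4   0   0   0   0
-101   0   0   0   1  10  20  14  16  15   3  10   0   0   0   0
 -97   0   0   0   0   4  12  17  15   4   0   8   0   0   0   0
 -93   0   0   0   0   0   5   4   4   2   0   1   0   0   0   0
 -41   0   0   0   0   0   1   5   1   3   7   6   0   0   0   0
 -37   0   0   0   2  13  16  14  19  14  10   9   0   0   0   0
 -33   0   0   0   0   7  12  13  14  12   1   7   0   0   0   0
h 0.014 L y: [0, 5, 10, 15, 20, 25, 30, 35, 40, 45, 50, 55, 60, 65, 70]
-105   0   0   0   2   3   2   2   3   2   1   3   0   0   0   0
-101   0   0   0   0  14  14  18  10   4  
[... 1655 characters left out ...]
  0   0   0   0   0   0   2   7   0   0   0
 -37   0   0   0   1   4   5   0   0   0   0   3  19   3   0   0
 -33   0   0   0   1   4   6   0   0   0   0   3  14   0   0   0
h 0.045 L y: [0, 5, 10, 15, 20, 25, 30, 35, 40, 45, 50, 55, 60, 65, 70]
-105   0   0   3   5   0   0   0   0   0   0   0   0   0   0   0
-101   0   0  12  30   3   0   0   0   4   4   3   0   0   0   0
 -97   0   0  13  26   2   0   0   0   4   2   5   0   0   0   0
 -93   0   0   2   1   0   0   0   0   1   0   0   0   0   0   0
 -41   0   0   3   7   0   0   0   0   0   0   0   0   0   0   0
 -37   0   0   8  29   0   0   0   0   1   5   5   0   0   0   0
 -33   0   0   9  23   1   0   0   0   4   4   2   0   0   0   0
```

The lever is only in the second notch (about 0.38 rad) because my arc was off and the bar slipped. The arm slope gives a rest angle of about +0.07 rad, so I'll re-grip more firmly with a corrected arc.

Run:
```python
from h import *
go(.4142,-.177,.20,1.663)
W,im=cloud('w3'); P=W.reshape(-1,3); x,y,z=P.T
yaw=.092; d=P[:,:2]-[.523,-.335]; mx=d[:,0]*np.cos(yaw)+d[:,1]*np.sin(yaw); my=-d[:,0]*np.sin(yaw)+d[:,1]*np.cos(yaw); h=z-.1096
for s in (-1,1):
  q=(abs(abs(mx+.0675)-.032)<.004)&(h>.006)&(h<.06)
  for a in range(10,60,2):
    k=q&(s*my*1000>=a)&(s*my*1000<a+2)
    if k.sum(): print(s*a,k.sum(),np.round(np.percentile(h[k]*1000,[5,25,50,75,95])).astype(int).tolist())
```

```text
t 11.05 pos [ 0.4424 -0.2669  0.2937] rpy [ 3.141e+00 -1.000e-03 -3.054e+00] F [0.1 1.  0.6] op 1.0
ROT [ 1.000e-02 -6.000e-02  8.974e+01] n=11.2  then SHIFT cm [ 9.21 -1.98  9.37] n=3.3
-14 20 [53, 54, 54, 55, 57]
-16 34 [52, 54, 55, 56, 56]
-18 22 [45, 51, 53, 55, 56]
-20 131 [7, 15, 24, 32, 47]
-22 40 [8, 18, 32, 41, 47]
-24 10 [8, 12, 16, 18, 33]
-26 17 [8, 12, 17, 18, 18]
-28 17 [7, 11, 16, 18, 18]
-30 24 [8, 16, 17, 18, 19]
-32 24 [8, 16, 17, 18, 19]
-34 30 [7, 15, 17, 18, 18]
-36 28 [8, 16, 17, 18, 19]
-38 29 [7, 17, 17, 18, 18]
-40 28 [8, 16, 17, 18, 19]
-42 44 [8, 16, 18, 41, 44]
-44 73 [9, 17, 42, 44, 45]
-46 66 [11, 17, 43, 45, 46]
-48 50 [13, 17, 42, 44, 45]
-50 29 [10, 43, 44, 45, 46]
-52 101 [10, 13, 20, 41, 45]
-54 46 [11, 24, 39, 45, 46]
-56 14 [9, 11, 37, 43, 45]
-58 2 [8, 8, 9, 10, 11]
10 1 [54, 54, 54, 54, 54]
12 24 [54, 54, 55, 55, 56]
14 39 [51, 54, 55, 55, 56]
16 40 [46, 50, 51, 53, 54]
18 64 [12, 33, 46, 48, 49]
20 102 [16, 25, 34, 42, 45]
22 34 [10, 17, 18, 19, 34]
24 27 [11, 17, 17, 18, 19]
26 30 [10, 17, 18, 18, 18]
28 29 [10, 17, 18, 18, 19]
30 24 [10, 16, 17, 18, 18]
32 29 [10, 16, 17, 18, 18]
34 32 [12, 16, 17, 18, 18]
36 26 [8, 14, 17, 18, 19]
38 19 [11, 13, 17, 18, 19]
40 40 [10, 17, 42, 43, 44]
42 48 [11, 18, 44, 45, 45]
44 53 [13, 17, 44, 45, 46]
46 50 [8, 17, 43, 44, 45]
48 31 [8, 27, 44, 45, 45]
50 49 [10, 26, 42, 44, 46]
52 77 [10, 18, 32, 43, 45]
54 15 [7, 8, 8, 9, 12]
56 1 [10, 10, 10, 10, 10]
```

arm_command([
  [0,0,8.5,0,0,0,1],
  [0,0,8.5,0,0,0,1],
  [0,0,8.5,0,0,0,1],
  [0,0,8.5,0,0,0,1],
  [0,0,8.5,0,0,0,1],
  [0,0,8.5,0,0,0,1],
  [0,0,8.5,0,0,0,1],
  [0,0,8.5,0,0,0,1],
  [0,0,8.5,0,0,0,1],
  [0,0,8.5,0,0,0,1],
])

```text
time: 12.05
tool_pos: [0.4427, -0.2661, 0.294]
orientation: [3.141, -0.001, 1.741]
contact_force: [0.2, 1.0, 0.6]
opening: 0.995
```

arm_command([
  [0,0,4.7,0,0,0,1],
  [0,0,0,3.1,-0.66,0,1],
  [0,0,0,3.1,-0.66,0,1],
  [0,0,0,3.0,-0.66,0,1],
  [0,0,0,0,0,3,1],
  [0,0,0,0,0,3,1],
  [0,0,0,0,0,3.3,1],
  [0,0,0,0,0,0,1],
  [0,0,0,0,0,0,1],
])

```text
time: 12.95
tool_pos: [0.4142, -0.1773, 0.2015]
orientation: [-3.141, -0.001, 1.664]
contact_force: [0.6, 0.8, 0.9]
opening: 0.998
```

Run:
```python
from h import *
go(.4142,-.177,.098,1.663)
```

```text
t 12.95 pos [ 0.4142 -0.1773  0.2015] rpy [-3.141e+00 -1.000e-03  1.664e+00] F [0.6 0.8 0.9] op 0.998
ROT [-0.05 -0.03  0.06] n=0.0  then SHIFT cm [3.000e-02 1.000e-02 1.035e+01] n=2.6
```

arm_command([
  [0,0,0,0,0,3.0,1],
  [0,0,0,0,0,3.0,1],
  [0,0,0,0,0,2.5,1],
  [0,0,0,0,0,1.8,1],
  [0,0,0,0,0,0,1],
  [0,0,0,0,0,0,0],
  [0,0,0,0,0,0,0],
  [0,0,0,0,0,0,0],
  [0,0,0,0,0,0,0],
  [0,0,0,0,0,0,0],
], squeeze=90)

```text
time: 13.95
tool_pos: [0.4158, -0.1776, 0.0985]
orientation: [3.139, 0.001, 1.664]
contact_force: [-1.2, 0.8, 3.3]
opening: 0.183
```

arm_command([
  [0,0,0,0,0,0,0],
  [0,0,0,0,0,0,0],
  [0,0,0,0,0,0,0],
  [0,0,0,0,0,0,0],
  [0,0,0,0,0,0,0],
])

```text
time: 14.45
tool_pos: [0.4155, -0.1777, 0.0982]
orientation: [3.14, 0.0, 1.664]
contact_force: [5.7, 2.6, 3.1]
opening: 0.185
```

arm_command([
  [0,0,0,0,0.23,-0.46,0],
  [0,0,0,0,0.25,-0.45,0],
  [0,0,0,0,0.27,-0.44,0],
  [0,0,0,0,0.29,-0.43,0],
  [0,0,0,0,0.31,-0.42,0],
  [0,0,0,0,0.32,-0.41,0],
  [0,0,0,0,0.34,-0.4,0],
  [0,0,0,0,0,0,0],
  [0,0,0,0,0,0,0],
])

```text
time: 15.35
tool_pos: [0.4339, -0.1759, 0.1266]
orientation: [-3.139, 0.001, 1.664]
contact_force: [7.6, -4.5, -25.0]
opening: 0.177
```

arm_command([
  [0,0,0,0,0.2,-0.25,0],
  [0,0,0,0,0.15,-0.2,0],
  [0,0,0,0,0,0,0],
  [0,0,0,0,0,0,0],
])

```text
time: 15.75
tool_pos: [0.4372, -0.1756, 0.1303]
orientation: [-3.138, 0.001, 1.664]
contact_force: [10.3, -5.9, -38.6]
opening: 0.177
```

arm_command([
  [0,0,0,0,-0.35,0.4,0],
  [0,0,0,0,-0.2,0.2,0],
  [0,0,0,0,0,0,0],
  [0,0,0,0,0,0,0],
  [0,0,0,0,0,0,0],
])

```text
time: 16.25
tool_pos: [0.4326, -0.1761, 0.1252]
orientation: [-3.14, 0.001, 1.664]
contact_force: [8.3, -3.0, -24.6]
opening: 0.179
```

arm_command([
  [0,0,0,0,-0.1,0.15,0],
  [0,0,0,0,-0.1,0.15,0],
  [0,0,0,0,0,0,0],
  [0,0,0,0,0,0,0],
])

```text
time: 16.65
tool_pos: [0.4309, -0.1762, 0.1229]
orientation: [-3.141, 0.001, 1.664]
contact_force: [6.2, -0.9, -12.1]
opening: 0.181
```

arm_command([
  [0,0,0,0,0,0,1],
  [0,0,0,0,0,0,1],
  [0,0,0,0,0,0,1],
  [0,0,0,0,0,0,1],
  [0,0,0,0,0,0,1],
  [0,0,0,0,0,-2,1],
  [0,0,0,0,0,-3,1],
  [0,0,0,0,0,-4,1],
  [0,0,0,0,0,-4,1],
  [0,0,0,0,0,-4,1],
])

```text
time: 17.65
tool_pos: [0.4299, -0.1763, 0.2952]
orientation: [-3.141, 0.0, 1.663]
contact_force: [0.0, 0.4, -0.3]
opening: 1.0
```

arm_command([
  [0,0,-8,2,-2,0,1],
  [0,0,-8,2,-2,0,1],
  [0,0,-8,2,-2,0,1],
  [0,0,-8,2,-2,0,1],
  [0,0,0,0,0,0,1],
  [0,0,0,0,0,0,1],
])

```text
time: 18.25
tool_pos: [0.3316, -0.1243, 0.2939]
orientation: [3.14, 0.0, 2.221]
contact_force: [0.3, -0.3, 0.6]
opening: 0.998
```

Run:
```python
from h import *
st(); shot('wrist','w4'); shot('top','t2')
for n in ['w4','t2']:
    W,im=cloud(n); P=W.reshape(-1,3); x,y,z=P.T; dark=im.reshape(-1,3).max(1)<75
    m=dark&(x>.38)&(x<.47)&(y>-.205)&(y<-.14)&(z>.05)&(z<.18); print(n,m.sum(),np.round(np.percentile(P[m],[5,50,95],axis=0),4) if m.sum() else '')
```

```text
t 18.25 pos [ 0.3316 -0.1243  0.2939] rpy [3.14  0.    2.221] F [ 0.3 -0.3  0.6] op 0.998
w4 788 [[ 0.4199 -0.2018  0.1427]
 [ 0.4263 -0.1737  0.1495]
 [ 0.4355 -0.1457  0.1517]]
t2 133 [[ 0.4222 -0.2026  0.1438]
 [ 0.4298 -0.1763  0.1492]
 [ 0.4376 -0.1475  0.1531]]
```

The lever is now at about 0.57 rad (grip top 0.151 m), so it is in the third notch. Next I'll measure the stack and the tray.

Run:
```python
from h import *
def rect(Q): r=cv2.minAreaRect(Q[:,:2].astype(np.float32)); return np.round(r[0],4),np.round(r[1],4),round(r[2],2)
for n in ['w1','t2','top0']:
    W,im=cloud(n); P=W.reshape(-1,3); x,y,z=P.T
    m=(abs(x-.47)<.09)&(abs(y-.37)<.09)
    for lo,hi in [(.125,.15),(.088,.105),(.05,.08),(.004,.012)]:
        k=m&(z>lo)&(z<hi); Q=P[k]
        if len(Q)>10: print(n,lo,len(Q),rect(Q),'z',np.round(np.median(Q[:,2]),4),'pct x',np.round(np.percentile(Q[:,0],[1,99]),4),'y',np.round(np.percentile(Q[:,1],[1,99]),4))
im=cv2.imread('pics/w1.png'); a=cv2.resize(im[110:240,255:385],(560,560),interpolation=cv2.INTER_CUBIC)
t=cv2.imread('pics/t2.png'); b=cv2.resize(t[180:245,305:370],(240,240),interpolation=cv2.INTER_CUBIC); c=np.zeros((560,800,3),np.uint8); c[:,:560]=a; c[:240,560:]=b; cv2.imwrite('pics/c4.png',c)
```

```text
w1 0.125 479 (array([0.4644, 0.381 ]), array([0.0953, 0.0601]), 85.52) z 0.135 pct x [0.4316 0.4965] y [0.3319 0.4294]
w1 0.088 3585 (array([0.4621, 0.3811]), array([0.0965, 0.1209]), 85.96) z 0.0958 pct x [0.4146 0.5112] y [0.3344 0.4285]
w1 0.05 243 (array([0.4872, 0.3647]), array([0.1073, 0.2005]), 65.85) z 0.0521 pct x [0.4025 0.5574] y [0.2811 0.4329]
w1 0.004 247 (array([0.4591, 0.3394]), array([0.087 , 0.2107]), 37.82) z 0.0079 pct x [0.4108 0.5536] y [0.283  0.4424]
t2 0.125 91 (array([0.465 , 0.3809]), array([0.0956, 0.0598]), 85.33) z 0.134 pct x [0.4318 0.4963] y [0.3315 0.4301]
t2 0.088 934 (array([0.4631, 0.3812]), array([0.0972, 0.1165]), 85.98) z 0.0949 pct x [0.4182 0.512 ] y [0.3322 0.4287]
t2 0.05 142 (array([0.4814, 0.3427]), array([0.1536, 0.1285]), 1.12) z 0.0526 pct x [0.4043 0.558 ] y [0.2827 0.4068]
t2 0.004 215 (array([0.471 , 0.3695]), array([0.1707, 0.149 ]), 5.86) z 0.0069 pct x [0.3927 0.5535] y [0.3073 0.4187]
top0 0.125 94 (array([0.465 , 0.3807]), array([0.095 , 0.0598]), 85.25) z 0.1339 pct x [0.4318 0.4964] y [0.3315 0.4295]
top0 0.088 934 (array([0.4618, 0.3817]), array([0.0977, 0.1191]), 86.33) z 0.095 pct x [0.4169 0.512 ] y [0.3325 0.4292]
top0 0.05 116 (array([0.49 , 0.364]), array([0.1066, 0.1897]), 64.31) z 0.0535 pct x [0.4053 0.5489] y [0.2829 0.408 ]
top0 0.004 214 (array([0.466 , 0.3657]), array([0.1709, 0.1421]), 6.07) z 0.0075 pct x [0.3912 0.5396] y [0.2939 0.4218]
```

View pics/c4.png

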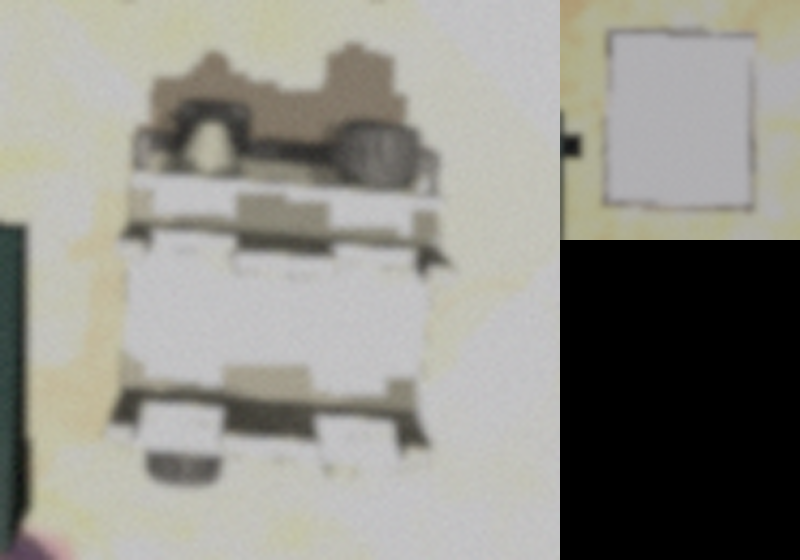

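The crop shows two tubes on plate_a. The right-hand one has its cap toward the robot at (375,155), and the left-hand one its tip at (210,145) and cap at (183,465). The plate yaw is about −0.078. The tray corners are at (608,32), (755,35), (752,210) and (605,205) in the inset.

```bash
cat >> h.py <<'E'
def onz(n,pts,h):
    z=np.load(f'{n}.npz'); K=np.array([[z['f'],0,z['cx']],[0,z['f'],z['cy']],[0,0,1.]])
    p=cv2.undistortPoints(np.array(pts,float).reshape(-1,1,2),K,z['k']).reshape(-1,2); d=np.c_[p,np.ones(len(p))]@z['T'][:3,:3].T; o=z['T'][:3,3]
    return o+d*((h-o[2])/d[:,2])[:,None]
E
python3 - <<'E'
from h import *
c=np.array([(608,32),(755,35),(752,210),(605,205)]); p=(c-[560,0])*65/240+[305,180]-.37
X=onz('t2',p,.01); print(np.round(X,4), X.mean(0)); v=X[0]-X[3]; print(np.arctan2(v[1],v[0]))
go(.4647,.381,.30,1.492)
E
```

```text
[[ 0.623   0.0567  0.01  ]
 [ 0.6175 -0.0669  0.01  ]
 [ 0.4709 -0.0598  0.01  ]
 [ 0.4777  0.062   0.01  ]] [ 0.54725316 -0.00201853  0.01      ]
-0.0362968189128324
t 18.35 pos [ 0.3323 -0.1246  0.2937] rpy [3.141e+00 1.000e-03 2.221e+00] F [-0.7 -0.6  0. ] op 0.999
ROT [4.000e-02 3.000e-02 4.174e+01] n=5.2  then SHIFT cm [51.44  9.22 -0.63] n=13.1
```

arm_command([
  [0,0,8.35,0,0,0,1],
  [0,0,8.35,0,0,0,1],
  [0,0,8.35,0,0,0,1],
  [0,0,8.35,0,0,0,1],
  [0,0,8.35,0,0,0,1],
  [0,0,0,4,0.7,0,1],
  [0,0,0,4,0.7,0,1],
  [0,0,0,4,0.7,0,1],
  [0,0,0,4,0.7,0,1],
  [0,0,0,4,0.7,0,1],
])

```text
time: 19.35
tool_pos: [0.3829, 0.0741, 0.2933]
orientation: [3.142, 0.0, 1.492]
contact_force: [0.9, -0.9, 0.5]
opening: 0.998
```

arm_command([
  [0,0,0,4,0.72,0,1],
  [0,0,0,4,0.72,0,1],
  [0,0,0,4,0.72,0,1],
  [0,0,0,4,0.72,0,1],
  [0,0,0,4,0.72,0,1],
  [0,0,0,4,0.72,0,1],
  [0,0,0,4,0.72,3,1],
  [0,0,0,3.4,0.7,3,1],
  [0,0,0,0,0,3,1],
  [0,0,0,0,0,0,1],
])

```text
time: 20.35
tool_pos: [0.4617, 0.3802, 0.1986]
orientation: [-3.136, 0.007, 1.494]
contact_force: [0.0, 0.3, 0.3]
opening: 0.998
```

arm_command([
  [0,0,0,0,0,0,1],
  [0,0,0,0,0,0,1],
])

```text
time: 20.55
tool_pos: [0.4644, 0.3802, 0.2054]
orientation: [3.14, -0.001, 1.492]
contact_force: [-0.3, -0.4, 0.1]
opening: 1.003
```

Run:
```python
from h import *
go(.4647,.381,.104,1.492)
```

```text
t 20.55 pos [0.4644 0.3802 0.2054] rpy [ 3.140e+00 -1.000e-03  1.492e+00] F [-0.3 -0.4  0.1] op 1.003
ROT [ 0.1  -0.07 -0.01] n=0.0  then SHIFT cm [ 0.08  0.02 10.14] n=2.5
```

arm_command([
  [0,0,0,0.1,0,2.5,1],
  [0,0,0,0,0,2.5,1],
  [0,0,0,0,0,2.5,1],
  [0,0,0,0,0,2.4,1],
  [0,0,0,0,0,0,1],
  [0,0,0,0,0,0,1],
  [0,0,0,0,0,0,0.4],
  [0,0,0,0,0,0,0.4],
  [0,0,0,0,0,0,0.4],
  [0,0,0,0,0,0,0.4],
], squeeze=50)

```text
time: 21.55
tool_pos: [0.4637, 0.3822, 0.1066]
orientation: [3.14, -0.002, 1.493]
contact_force: [-1.7, -1.0, 8.0]
opening: 0.692
```

arm_command([
  [0,0,0,0,0,0,0.4],
  [0,0,0,0,0,-0.5,0.4],
  [0,0,0,0,0,-1,0.4],
  [0,0,0,0,0,-2,0.4],
  [0,0,0,0,0,-3,0.4],
  [0,0,0,0,0,-3,0.4],
  [0,0,0,0,0,-2,0.4],
  [0,0,0,0,0,0,0.4],
  [0,0,0,0,0,0,0.4],
])

```text
time: 22.45
tool_pos: [0.4632, 0.3816, 0.2202]
orientation: [3.141, -0.001, 1.494]
contact_force: [0.6, 0.1, -1.4]
opening: 0.691
```

Run:
```python
from h import *
go(.5472,-.002,.12,1.492); shot('wrist','w5'); shot('top','t3')
im=cv2.imread('pics/w5.png'); t=cv2.imread('pics/t3.png')
c=np.zeros((600,800,3),np.uint8); c[:300,:480]=cv2.resize(im,(480,300)); c[300:600,:400]=cv2.resize(t[200:275,165:265],(400,300),interpolation=cv2.INTER_CUBIC); c[300:600,400:]=cv2.resize(t[175:250,300:400],(400,300),interpolation=cv2.INTER_CUBIC); cv2.imwrite('pics/c5.png',c)
```

```text
t 22.45 pos [0.4632 0.3816 0.2202] rpy [ 3.141e+00 -1.000e-03  1.494e+00] F [ 0.6  0.1 -1.4] op 0.691
ROT [ 0.02 -0.04  0.09] n=0.0  then SHIFT cm [-37.58  11.4   10.02] n=10.1
```

View pics/c5.png

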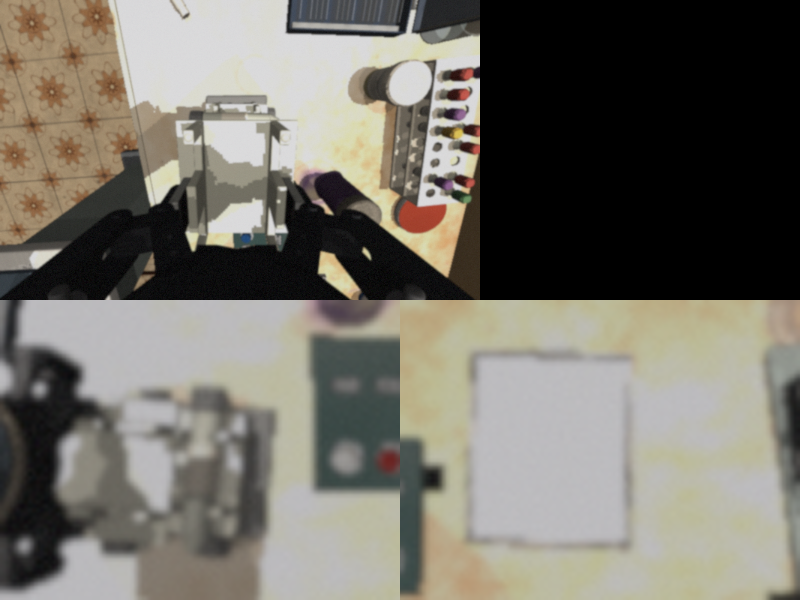

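The plate is held and the tray is unmoved (its outline at about (470..632,353..545) in the lower right panel). Carry it over.

arm_command([
  [0,0,0,-2,0.6,0,0.4],
  [0,0,0,-4,1.2,0,0.4],
  [0,0,0,-4,1.2,0,0.4],
  [0,0,0,-4,1.2,0,0.4],
  [0,0,0,-4,1.2,0,0.4],
  [0,0,0,-4,1.2,0,0.4],
  [0,0,0,-4,1.2,0,0.4],
  [0,0,0,-4,1.2,0,0.4],
  [0,0,0,-4,1.2,0,0.4],
  [0,0,0,-3.6,1.2,0,0.4],
])

```text
time: 23.55
tool_pos: [0.5473, -0.0043, 0.2188]
orientation: [-3.14, 0.001, 1.493]
contact_force: [0.2, -0.1, -1.1]
opening: 0.694
```

arm_command([
  [0,0,0,0,0,2,0.4],
  [0,0,0,0,0,3,0.4],
  [0,0,0,0,0,3,0.4],
  [0,0,0,0,0,2,0.4],
  [0,0,0,0,0,0,0.4],
  [0,0,0,0,0,0,0.4],
])

```text
time: 24.15
tool_pos: [0.5475, -0.0023, 0.1195]
orientation: [-3.14, 0.001, 1.493]
contact_force: [0.5, -0.1, -1.1]
opening: 0.692
```

Run:
```python
from h import *
go(.5472,-.002,.018,1.492)
```

```text
t 24.15 pos [ 0.5475 -0.0023  0.1195] rpy [-3.140e+00  1.000e-03  1.493e+00] F [ 0.5 -0.1 -1.1] op 0.692
ROT [-0.09  0.03  0.08] n=0.0  then SHIFT cm [ 0.02 -0.03 10.15] n=2.5
```

arm_command([
  [0,0,0,0,0,3,0.4],
  [0,0,0,0,0,3,0.4],
  [0,0,0,0,0,2.5,0.4],
  [0,0,0,0,0,1,0.4],
  [0,0,0,0,0,0.6,0.4],
  [0,0,0,0,0,0,0.4],
  [0,0,0,0,0,0,0.4],
  [0,0,0,0,0,0,0.4],
])

```text
time: 24.95
tool_pos: [0.5486, -0.002, 0.0199]
orientation: [3.14, -0.0, 1.494]
contact_force: [-0.2, -0.3, -1.7]
opening: 0.691
```

arm_command([
  [0,0,0,0,0,0,1],
  [0,0,0,0,0,0,1],
  [0,0,0,0,0,0,1],
  [0,0,0,0,0,0,1],
  [0,0,0,0,0,-1,1],
  [0,0,0,0,0,-3,1],
  [0,0,0,0,0,-4,1],
  [0,0,0,0,0,-4,1],
  [0,0,0,0,0,-4,1],
  [0,0,0,0,0,-4,1],
])

```text
time: 25.95
tool_pos: [0.5474, -0.0023, 0.2213]
orientation: [3.141, 0.0, 1.493]
contact_force: [0.4, 0.4, -0.0]
opening: 0.997
```

Run:
```python
from h import *
go(.42,.38,.30,3.1416-.078)
```

```text
t 25.95 pos [ 0.5474 -0.0023  0.2213] rpy [3.141 0.    1.493] F [ 0.4  0.4 -0. ] op 0.997
ROT [ 2.000e-02  2.000e-02 -8.998e+01] n=11.2  then SHIFT cm [15.68 37.12 -7.87] n=10.3
```

arm_command([
  [0,0,-8.5,0,0,-0.8,1],
  [0,0,-8.5,0,0,-0.8,1],
  [0,0,-8.5,0,0,-0.8,1],
  [0,0,-8.5,0,0,-0.8,1],
  [0,0,-8.5,0,0,-0.8,1],
  [0,0,-8.5,0,0,-0.8,1],
  [0,0,-8.5,0,0,-0.8,1],
  [0,0,-8.5,0,0,-0.8,1],
  [0,0,-8.5,0,0,-0.8,1],
  [0,0,-8.5,0,0,-0.7,1],
])

```text
time: 26.95
tool_pos: [0.5475, -0.0024, 0.299]
orientation: [-3.141, 0.001, 2.983]
contact_force: [-0.0, -0.2, 0.2]
opening: 1.002
```

arm_command([
  [0,0,-5,0,0,0,1],
  [0,0,0,1.75,4.1,0,1],
  [0,0,0,1.75,4.1,0,1],
  [0,0,0,1.75,4.1,0,1],
  [0,0,0,1.75,4.1,0,1],
  [0,0,0,1.75,4.1,0,1],
  [0,0,0,1.75,4.1,0,1],
  [0,0,0,1.75,4.1,0,1],
  [0,0,0,1.75,4.1,0,1],
  [0,0,0,1.7,4.2,0,1],
])

```text
time: 27.95
tool_pos: [0.4191, 0.3799, 0.2987]
orientation: [-3.141, 0.001, 3.064]
contact_force: [0.3, -0.3, 0.3]
opening: 1.003
```

arm_command([
  [0,0,0,0,0,0,1],
  [0,0,0,0,0,0,1],
  [0,0,0,0,0,0,1],
])

```text
time: 28.25
tool_pos: [0.4205, 0.3775, 0.2982]
orientation: [-3.141, 0.001, 3.063]
contact_force: [-0.2, -1.1, 0.3]
opening: 1.002
```

Run:
```python
from h import *
st(); shot('wrist','w6'); shot('top','t4')
im=cv2.imread('pics/w6.png'); t=cv2.imread('pics/t4.png')
c=np.zeros((600,800,3),np.uint8); c[:,:600]=cv2.resize(im[60:260,220:420],(600,600),interpolation=cv2.INTER_CUBIC); c[:200,600:]=cv2.resize(t[180:245,305:370],(200,200),interpolation=cv2.INTER_CUBIC); cv2.imwrite('pics/c6.png',c)
```

```text
t 28.25 pos [0.4205 0.3775 0.2982] rpy [-3.141e+00  1.000e-03  3.063e+00] F [-0.2 -1.1  0.3] op 1.002
```

View pics/c6.png

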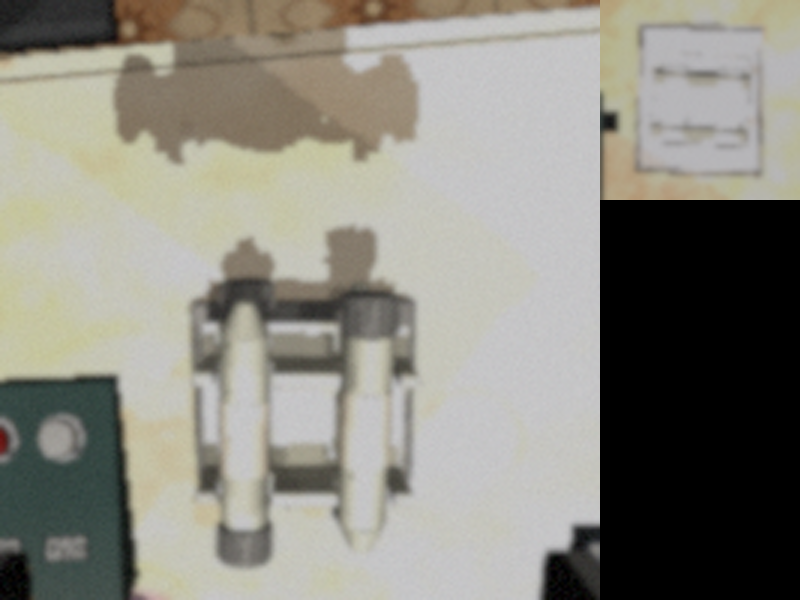

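The crop shows tube A (left, tip at (245,300), cap end (245,565)) and tube B (right, cap end (370,295), tip (362,550)). A dark cap shows under A at (245,285), so there is at least one tube in the stand. Plate_b lies centred in the tray.

Run:
```python
from h import *
g=lambda c:np.array(c)/3+[220,60]-.33
for nm,a,b in [('A',(245,302),(245,562)),('B',(371,297),(361,550))]:
    X=onz('w6',[g(a),g(b)],.076); v=X[1]-X[0]; print(nm,np.round(X,4),'mid',np.round(X.mean(0),4),'len',np.linalg.norm(v),'yaw',np.arctan2(v[1],v[0]))
W,im=cloud('w6'); P=W.reshape(-1,3); x,y,z=P.T
for y0 in (.352,.407):
    m=(abs(x-.465)<.045)&(abs(y-y0)<.02)&(z>.080)&(z<.095); Q=P[m]
    # ridge line
    c=np.polyfit(Q[:,0]-.465,Q[:,1],1); print(len(Q),'axis y at x=.465: %.4f yaw %.4f'%(c[1],np.arctan(c[0])),'ztop',np.percentile(Q[:,2],90))
go(.4625,.354,.20,3.1416-.078)
```

```text
A [[0.4024 0.3602 0.076 ]
 [0.524  0.349  0.076 ]] mid [0.4632 0.3546 0.076 ] len 0.12217234182882214 yaw -0.09185004670225368
B [[0.4045 0.4143 0.076 ]
 [0.5222 0.4036 0.076 ]] mid [0.4633 0.409  0.076 ] len 0.11818087581688269 yaw -0.09096401863198345
1122 axis y at x=.465: 0.3543 yaw -0.0625 ztop 0.08809352613017292
1142 axis y at x=.465: 0.4077 yaw -0.0482 ztop 0.08852351287266565
t 28.35 pos [0.4207 0.3773 0.2981] rpy [-3.141e+00  1.000e-03  3.062e+00] F [0.5 0.1 0.6] op 1.002
ROT [-0.03  0.04 -0.1 ] n=0.0  then SHIFT cm [-4.35 -2.    9.81] n=2.7
```

Run:
```python
from h import *
W,im=cloud('w3'); P=W.reshape(-1,3); x,y,z=P.T
yaw=.092; d=P[:,:2]-[.523,-.335]; mx=d[:,0]*np.cos(yaw)+d[:,1]*np.sin(yaw); my=-d[:,0]*np.sin(yaw)+d[:,1]*np.cos(yaw); h=z-.1096
for s in (-1,1):
  q=(abs(mx+.0675)<.02)&(h<.06)&(h>-.12)
  print([(s*a,np.round(np.percentile(h[q&(s*my*1000>=a)&(s*my*1000<a+3)]*1000,[50,95])).astype(int).tolist()) for a in range(10,72,3) if (q&(s*my*1000>=a)&(s*my*1000<a+3)).sum()])
for n in ['top0','w2']:
    W,im=cloud(n); P=W.reshape(-1,3); x,y,z=P.T
    for yy in np.arange(-.62,-.38,.02):
        k=(x>.38)&(x<.68)&(y>yy)&(y<yy+.02); kk=k&(z>.15)
        print(n,round(yy,2),'zmax',np.round(np.nanmax(z[k]),3) if k.sum() else None, 'x of high',np.round([x[kk].min(),x[kk].max()],3) if kk.sum() else '')
```

```text
[(-10, [0, 1]), (-13, [0, 1]), (-16, [1, 3]), (-19, [1, 3]), (-22, [2, 3]), (-25, [2, 3]), (-28, [2, 3]), (-31, [2, 3]), (-34, [2, 3]), (-37, [2, 3]), (-40, [2, 3]), (-43, [2, 3]), (-46, [2, 3]), (-49, [2, 8]), (-52, [9, 11]), (-55, [10, 11]), (-58, [8, 8]), (-61, [0, 1]), (-64, [-1, 1]), (-67, [0, 1]), (-70, [0, 1])]
[(10, [0, 1]), (13, [2, 2]), (16, [2, 3]), (19, [2, 3]), (22, [2, 3]), (25, [2, 3]), (28, [1, 3]), (31, [2, 3]), (34, [2, 3]), (37, [1, 2]), (40, [2, 3]), (43, [2, 3]), (46, [2, 8]), (49, [10, 11]), (52, [10, 11]), (55, [0, 9]), (58, [0, 0]), (61, [0, 1]), (64, [0, 1]), (67, [0, 1]), (70, [0, 2])]
top0 -0.62 zmax 0.341 x of high [0.38  0.557]
top0 -0.6 zmax 0.341 x of high [0.38  0.591]
top0 -0.58 zmax 0.343 x of high [0.38  0.592]
top0 -0.56 zmax 0.34 x of high [0.38  0.498]
top0 -0.54 zmax 0.342 x of high [0.381 0.466]
top0 -0.52 zmax 0.336 x of high [0.38  0.449]
top0 -0.5 zmax 0.037 x of high 
top0 -0.48 zmax 0.011 x of high 
top0 -0.46 zmax 0.006 x of high 
top0 -0.44 zmax 0.121 x of high 
top0 -0.42 zmax 0.121 x of high 
top0 -0.4 zmax 0.158 x of high [0.425 0.63 ]
w2 -0.62 zmax 0.192 x of high [0.559 0.559]
w2 -0.6 zmax 0.212 x of high [0.524 0.59 ]
w2 -0.58 zmax 0.217 x of high [0.382 0.593]
w2 -0.56 zmax 0.228 x of high [0.391 0.498]
w2 -0.54 zmax 0.224 x of high [0.407 0.464]
w2 -0.52 zmax 0.206 x of high [0.439 0.45 ]
w2 -0.5 zmax 0.035 x of high 
w2 -0.48 zmax 0.009 x of high 
w2 -0.46 zmax 0.003 x of high 
w2 -0.44 zmax 0.122 x of high 
w2 -0.42 zmax 0.155 x of high [0.428 0.431]
w2 -0.4 zmax 0.156 x of high [0.424 0.566]
```

arm_command([
  [0,0,0,-1.4,-0.7,2,0.45],
  [0,0,0,-1.5,-0.7,3,0.45],
  [0,0,0,-1.4,-0.6,3,0.45],
  [0,0,0,0,0,1.8,0.45],
  [0,0,0,0,0,0,0.45],
  [0,0,0,0,0,0,0.45],
  [0,0,0,0,0,0,0.45],
  [0,0,0,0,0,0,0.45],
], squeeze=60)

```text
time: 29.15
tool_pos: [0.4615, 0.3562, 0.2012]
orientation: [3.14, 0.002, 3.065]
contact_force: [-0.5, 0.2, 0.0]
opening: 0.453
```

Run:
```python
from h import *
go(.4635,.3545,.062,3.1416-.078)
```

```text
t 29.15 pos [0.4615 0.3562 0.2012] rpy [3.140e+00 2.000e-03 3.065e+00] F [-0.5  0.2  0. ] op 0.453
ROT [0.09 0.09 0.05] n=0.0  then SHIFT cm [-0.21 -0.15 13.92] n=3.5
```

arm_command([
  [0,0,0,-0.2,-0.15,3,0.45],
  [0,0,0,0,0,3,0.45],
  [0,0,0,0,0,3,0.45],
  [0,0,0,0,0,3,0.45],
  [0,0,0,0,0,1.9,0.45],
  [0,0,0,0,0,0,0.45],
  [0,0,0,0,0,0,0.45],
  [0,0,0,0,0,0,0],
  [0,0,0,0,0,0,0],
  [0,0,0,0,0,0,0],
])

```text
time: 30.15
tool_pos: [0.4639, 0.3547, 0.0622]
orientation: [3.14, 0.002, 3.064]
contact_force: [0.3, 0.9, 5.0]
opening: 0.237
```

arm_command([
  [0,0,0,0,0,0,0],
  [0,0,0,0,0,0,0],
  [0,0,0,0,0,-1,0],
  [0,0,0,0,0,-2,0],
  [0,0,0,0,0,-3,0],
  [0,0,0,0,0,-4,0],
  [0,0,0,0,0,-4,0],
  [0,0,0,0,0,-4,0],
  [0,0,0,0,0,0,0],
  [0,0,0,0,0,0,0],
])

```text
time: 31.15
tool_pos: [0.4632, 0.354, 0.2422]
orientation: [3.14, 0.002, 3.064]
contact_force: [-0.4, 0.2, -0.9]
opening: 0.236
```

```bash
cat >> h.py <<'E'
def clip(mx,my):  # deck/mixer frame -> world xy
    c,s=np.cos(.092),np.sin(.092); return .523+mx*c-my*s, -.335+mx*s+my*c
E
python3 - <<'E'
from h import *
for c in [(-.067,-.0345),(-.067,.0335),(.067,-.0345),(.067,.0335)]: print(np.round(clip(*c),4))
shot('wrist','w7'); x,y=clip(.067,-.0345); go(x,y,.25,np.pi+.092)
E
```

```text
[ 0.4595 -0.3755]
[ 0.4532 -0.3078]
[ 0.5929 -0.3632]
[ 0.5866 -0.2955]
t 31.2 pos [0.4627 0.3536 0.2408] rpy [-3.141 -0.     3.064] F [ 0.3 -0.5 -1. ] op 0.236
ROT [-0.02 -0.01 -9.69] n=1.2  then SHIFT cm [ -6.38 -72.57  -0.92] n=18.2
```

arm_command([
  [0,0,-4.8,0,0,0,0],
  [0,0,-4.9,0,0,0,0],
  [0,0,0,0.2,-2.5,0,0],
  [0,0,0,0.44,-4.5,0,0],
  [0,0,0,0.44,-4.5,0,0],
  [0,0,0,0.44,-4.5,0,0],
  [0,0,0,0.44,-4.5,0,0],
  [0,0,0,0.44,-4.5,0,0],
  [0,0,0,0.44,-4.5,0,0],
  [0,0,0,0.44,-4.5,0,0],
])

```text
time: 32.2
tool_pos: [0.4604, 0.0105, 0.2397]
orientation: [-3.142, -0.003, -3.049]
contact_force: [0.3, -0.0, -0.6]
opening: 0.232
```

arm_command([
  [0,0,0,0.44,-4.5,0,0],
  [0,0,0,0.44,-4.5,0,0],
  [0,0,0,0.44,-4.5,0,0],
  [0,0,0,0.44,-4.5,0,0],
  [0,0,0,0.44,-4.5,0,0],
  [0,0,0,0.44,-4.5,0,0],
  [0,0,0,0.44,-4.5,0,0],
  [0,0,0,0.44,-4.5,0,0],
  [0,0,0,0.4,-2.5,0,0],
  [0,0,0,0,0,0,0],
])

```text
time: 33.2
tool_pos: [0.4556, -0.3785, 0.2387]
orientation: [3.141, -0.004, -3.055]
contact_force: [-0.6, 1.0, -2.0]
opening: 0.237
```

arm_command([
  [0,0,0,0,0,0,0],
  [0,0,0,0,0,0,0],
])

```text
time: 33.4
tool_pos: [0.4581, -0.3729, 0.24]
orientation: [3.14, -0.001, -3.048]
contact_force: [-0.6, 0.8, 0.1]
opening: 0.237
```

Run:
```python
from h import *
x,y=clip(-.067,-.0345); go(x,y,.175,np.pi+.092); shot('wrist','w8')
```

```text
t 33.4 pos [ 0.4581 -0.3729  0.24  ] rpy [ 3.140e+00 -1.000e-03 -3.048e+00] F [-0.6  0.8  0.1] op 0.237
ROT [ 0.11 -0.06  0.09] n=0.0  then SHIFT cm [-0.11 -0.27  6.5 ] n=1.6
```

View pics/w8.png

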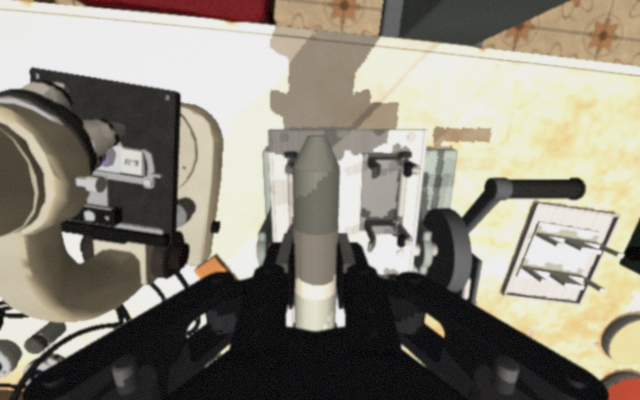

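The tube is held straight, tip toward the robot, over clip1 (forks at about (292,155)). Descend.

arm_command([
  [0,0,0,-0.1,-0.27,2,0],
  [0,0,0,0,0,2.5,0],
  [0,0,0,0,0,2.5,0],
  [0,0,0,0,0,1.8,0],
  [0,0,0,0,0,0,0],
  [0,0,0,0,0,0,0],
  [0,0,0,0,0,0,0],
])

```text
time: 34.15
tool_pos: [0.4601, -0.3771, 0.1541]
orientation: [-3.14, 0.001, -3.049]
contact_force: [0.5, -0.7, 0.6]
opening: 0.236
```

Run:
```python
from h import *
x,y=clip(-.067,-.0345); go(x,y,.1235,np.pi+.092)
```

```text
t 34.15 pos [ 0.4601 -0.3771  0.1541] rpy [-3.140e+00  1.000e-03 -3.049e+00] F [ 0.5 -0.7  0.6] op 0.236
ROT [-0.07  0.08  0.04] n=0.0  then SHIFT cm [0.05 0.17 3.06] n=0.8
```

arm_command([
  [0,0,0,0,0.15,0.4,0],
  [0,0,0,0,0,0.4,0],
  [0,0,0,0,0,0.4,0],
  [0,0,0,0,0,0.4,0],
  [0,0,0,0,0,0,0],
])

```text
time: 34.65
tool_pos: [0.4595, -0.3765, 0.1376]
orientation: [-3.14, 0.001, -3.049]
contact_force: [0.5, -1.7, 4.5]
opening: 0.235
```

arm_command([
  [0,0,0,0,0,0.4,0],
  [0,0,0,0,0,0.4,0],
  [0,0,0,0,0,0.4,0],
  [0,0,0,0,0,0.3,0],
  [0,0,0,0,0,0,0],
  [0,0,0,0,0,0,0],
])

```text
time: 35.25
tool_pos: [0.4589, -0.3771, 0.1229]
orientation: [-3.139, 0.001, -3.051]
contact_force: [-3.6, -2.8, 10.2]
opening: 0.233
```

arm_command([
  [0,0,0,0,0,0.2,0],
  [0,0,0,0,0,0.2,0],
  [0,0,0,0,0,0,0],
  [0,0,0,0,0,0,0],
])

```text
time: 35.65
tool_pos: [0.4582, -0.3773, 0.1197]
orientation: [-3.139, 0.0, -3.051]
contact_force: [-8.3, -0.6, 20.6]
opening: 0.236
```

arm_command([
  [0,0,0,0,0,0,0.42],
  [0,0,0,0,0,0,0.42],
  [0,0,0,0,0,0,0.42],
  [0,0,0,0,0,-1,0.42],
  [0,0,0,0,0,-3,0.42],
  [0,0,0,0,0,-4,0.42],
  [0,0,0,0,0,-4,0.42],
  [0,0,0,0,0,-4,0.42],
  [0,0,0,2,0,0,0.42],
  [0,0,0,3,0,0,0.42],
])

```text
time: 36.65
tool_pos: [0.4108, -0.3799, 0.2795]
orientation: [-3.14, 0.003, -3.047]
contact_force: [0.6, -0.6, -1.4]
opening: 0.421
```

arm_command([
  [0,0,0,0,0,0,0.42],
  [0,0,0,0,0,0,0.42],
  [0,0,0,0,0,0,0.42],
])

```text
time: 36.95
tool_pos: [0.4102, -0.3799, 0.2781]
orientation: [3.141, 0.001, -3.049]
contact_force: [-0.2, -0.1, -0.5]
opening: 0.414
```

```bash
cat >> h.py <<'E'
def deck(n):
    W,im=cloud(n); P=W.reshape(-1,3); P=P[~np.isnan(P[:,0])]; x,y,z=P.T
    yaw=.092; d=P[:,:2]-[.523,-.335]; mx=d[:,0]*np.cos(yaw)+d[:,1]*np.sin(yaw); my=-d[:,0]*np.sin(yaw)+d[:,1]*np.cos(yaw)
    m=(abs(mx)<.125)&(abs(my)<.012)&(abs(z-.11)<.012); c=np.polyfit(mx[m],z[m],1); c=np.polyfit(mx[m][abs(z[m]-np.polyval(c,mx[m]))<.004],z[m][abs(z[m]-np.polyval(c,mx[m]))<.004],1)
    print('deck tilt %.4f z0 %.4f'%tuple(c)); h=z-np.polyval(c,mx)
    for cx in (-.067,.067):
      for cy in (-.0345,.0335):
        row=[]
        for a in (-.042,-.018,0,.018,.042):
            k=(abs(mx-cx-a)<.005)&(abs(my-cy)<.012)&(h>.012)&(h<.09)
            if k.sum()<8: row.append(None); continue
            t=np.percentile(h[k],95); kk=k&(h>t-.004); row.append((int(k.sum()),round(t*1000,1),round(np.mean(my[kk])*1000,1)))
        kx=(abs(mx-cx)<.075)&(abs(my-cy)<.012)&(h>.02)&(h<.09); print(cx,cy,row,'xrange',np.round(np.percentile(mx[kx],[1,99])*1000,1) if kx.sum()>20 else '')
E
python3 - <<'E'
from h import *
st(); shot('wrist','w9'); deck('w9'); cv2.imwrite('pics/c9.png',cv2.resize(cv2.imread('pics/w9.png')[90:330,160:480],(640,480)))
E
```

```text
t 36.95 pos [ 0.4102 -0.3799  0.2781] rpy [ 3.141e+00  1.000e-03 -3.049e+00] F [-0.2 -0.1 -0.5] op 0.414
deck tilt 0.0530 z0 0.1091
-0.067 -0.0345 [(210, np.float64(41.6), np.float64(-36.0)), (184, np.float64(40.7), np.float64(-36.2)), (180, np.float64(40.7), np.float64(-36.3)), (163, np.float64(40.4), np.float64(-35.9)), (189, np.float64(42.1), np.float64(-36.2))] xrange [-128.5  -13.2]
-0.067 0.0335 [(19, np.float64(45.3), np.float64(43.1)), None, None, None, None] xrange [-107.2  -35.3]
0.067 -0.0345 [(126, np.float64(44.8), np.float64(-36.3)), None, None, None, None] xrange [24.2 34.7]
0.067 0.0335 [None, None, None, None, None] xrange
```

View pics/c9.png

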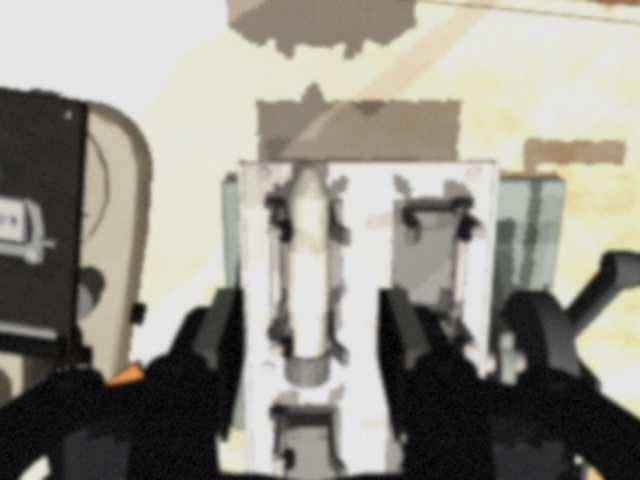

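The tube is home in clip1 (axis 29.6 mm above the deck). My push tilted the deck by 0.05 rad, front down, so I'll press more gently and load the rear next. Fetch tube B.

Run:
```python
from h import *
go(.4635,.4083,.25,3.1416-.078)
```

```text
t 37.0 pos [ 0.4103 -0.3798  0.2779] rpy [ 3.141  0.    -3.048] F [-0.7  1.  -0.1] op 0.421
ROT [0.01 0.02 9.81] n=1.2  then SHIFT cm [ 0.84 78.99  2.79] n=19.8
```

arm_command([
  [0,0,4.9,0,0,0,0.45],
  [0,0,4.9,0,0,0,0.45],
  [0,0,0,0,3,0,0.45],
  [0,0,0,0,4.6,0,0.45],
  [0,0,0,0,4.6,0,0.45],
  [0,0,0,0,4.6,0,0.45],
  [0,0,0,0,4.6,0,0.45],
  [0,0,0,0,4.6,0,0.45],
  [0,0,0,0,4.6,0,0.45],
  [0,0,0,0,4.6,0,0.45],
])

```text
time: 38.0
tool_pos: [0.4375, -0.0268, 0.278]
orientation: [3.141, 0.0, 3.064]
contact_force: [1.3, -0.1, 0.1]
opening: 0.449
```

arm_command([
  [0,0,0,0.1,4.6,0,0.45],
  [0,0,0,0.1,4.6,0,0.45],
  [0,0,0,0.1,4.6,0,0.45],
  [0,0,0,0.1,4.6,0,0.45],
  [0,0,0,0.1,4.6,0,0.45],
  [0,0,0,0.1,4.6,0,0.45],
  [0,0,0,0.1,4.6,0,0.45],
  [0,0,0,0.1,4.6,0,0.45],
  [0,0,0,0,4.6,0,0.45],
  [0,0,0,0,2.4,2,0.45],
])

```text
time: 39.0
tool_pos: [0.4631, 0.4143, 0.2592]
orientation: [3.136, 0.001, 3.067]
contact_force: [0.8, -0.0, 0.5]
opening: 0.452
```

arm_command([
  [0,0,0,0,0,2,0.45],
  [0,0,0,0,0,2,0.45],
  [0,0,0,0,0,0,0.45],
  [0,0,0,0,0,0,0.45],
  [0,0,0,0,0,0,0.45],
])

```text
time: 39.5
tool_pos: [0.4641, 0.4085, 0.219]
orientation: [3.14, 0.001, 3.063]
contact_force: [-0.1, 1.0, 0.2]
opening: 0.45
```

Run:
```python
from h import *
go(.4635,.4083,.062,3.1416-.078)
```

```text
t 39.5 pos [0.4641 0.4085 0.219 ] rpy [3.140e+00 1.000e-03 3.063e+00] F [-0.1  1.   0.2] op 0.45
ROT [ 0.08  0.05 -0.06] n=0.0  then SHIFT cm [ 0.06 -0.03 15.7 ] n=3.9
```

arm_command([
  [0,0,0,0,0,3.5,0.45],
  [0,0,0,0,0,3.5,0.45],
  [0,0,0,0,0,3.5,0.45],
  [0,0,0,0,0,3.2,0.45],
  [0,0,0,0,0,2,0.45],
  [0,0,0,0,0,0,0.45],
  [0,0,0,0,0,0,0.45],
  [0,0,0,0,0,0,0],
  [0,0,0,0,0,0,0],
  [0,0,0,0,0,0,0],
])

```text
time: 40.5
tool_pos: [0.4646, 0.4088, 0.0625]
orientation: [3.139, 0.002, 3.062]
contact_force: [0.3, -0.4, 6.6]
opening: 0.234
```

arm_command([
  [0,0,0,0,0,0,0],
  [0,0,0,0,0,0,0],
  [0,0,0,0,0,-1,0],
  [0,0,0,0,0,-2,0],
  [0,0,0,0,0,-3,0],
  [0,0,0,0,0,-4,0],
  [0,0,0,0,0,-4,0],
  [0,0,0,0,0,-4,0],
  [0,0,0,0,0,0,0],
  [0,0,0,0,0,0,0],
])

```text
time: 41.5
tool_pos: [0.4638, 0.4081, 0.2423]
orientation: [3.14, 0.002, 3.063]
contact_force: [0.2, -0.4, -1.0]
opening: 0.234
```

Run:
```python
from h import *
shot('wrist','w10'); x,y=clip(.067,-.0355); go(x,y,.25,np.pi+.092); 
W,im=cloud('top0')
```

```text
t 41.55 pos [0.4634 0.4075 0.2409] rpy [-3.141 -0.     3.063] F [ 0.5 -0.1 -0.5] op 0.232
ROT [-0.02 -0.   -9.8 ] n=1.2  then SHIFT cm [ -5.81 -78.03  -0.91] n=19.6
```

arm_command([
  [0,0,-4.9,0,0,0,0],
  [0,0,-4.9,0,0,0,0],
  [0,0,0,-0.3,-2,0,0],
  [0,0,0,-0.32,-4.6,0,0],
  [0,0,0,-0.32,-4.6,0,0],
  [0,0,0,-0.32,-4.6,0,0],
  [0,0,0,-0.32,-4.6,0,0],
  [0,0,0,-0.32,-4.6,0,0],
  [0,0,0,-0.32,-4.6,0,0],
  [0,0,0,-0.32,-4.6,0,0],
])

```text
time: 42.55
tool_pos: [0.5195, 0.0676, 0.2395]
orientation: [-3.141, -0.003, -3.049]
contact_force: [1.1, -0.3, -0.1]
opening: 0.238
```

arm_command([
  [0,0,0,-0.32,-4.6,0,0],
  [0,0,0,-0.32,-4.6,0,0],
  [0,0,0,-0.32,-4.6,0,0],
  [0,0,0,-0.32,-4.6,0,0],
  [0,0,0,-0.32,-4.6,0,0],
  [0,0,0,-0.32,-4.6,0,0],
  [0,0,0,-0.32,-4.6,0,0],
  [0,0,0,-0.32,-4.6,0,0],
  [0,0,0,-0.32,-4.6,0,0],
  [0,0,0,-0.3,-2.4,0,0],
])

```text
time: 43.55
tool_pos: [0.5904, -0.3683, 0.2384]
orientation: [-3.141, -0.004, -3.054]
contact_force: [0.1, -0.4, -0.4]
opening: 0.234
```

arm_command([
  [0,0,0,0,0,0,0],
  [0,0,0,0,0,0,0],
  [0,0,0,0,0,0,0],
])

```text
time: 43.85
tool_pos: [0.5924, -0.3617, 0.24]
orientation: [3.14, -0.001, -3.048]
contact_force: [-0.5, 1.1, -0.6]
opening: 0.235
```

Run:
```python
from h import *
x,y=clip(.067,-.0355); go(x,y,.160,np.pi+.092); shot('wrist','w11'); deck('w11')
```

```text
t 43.85 pos [ 0.5924 -0.3617  0.24  ] rpy [ 3.140e+00 -1.000e-03 -3.048e+00] F [-0.5  1.1 -0.6] op 0.235
ROT [ 0.11 -0.06  0.1 ] n=0.0  then SHIFT cm [-0.04 -0.26  8.  ] n=2.0
deck tilt 0.0539 z0 0.1091
-0.067 -0.0345 [None, (308, np.float64(40.6), np.float64(-36.3)), (393, np.float64(40.7), np.float64(-36.6)), (380, np.float64(40.3), np.float64(-36.5)), (372, np.float64(42.2), np.float64(-36.6))] xrange [-86.8 -10.7]
-0.067 0.0335 [None, None, None, None, None] xrange [-43.2 -30.7]
0.067 -0.0345 [None, None, None, None, None] xrange 
0.067 0.0335 [(125, np.float64(45.5), np.float64(42.5)), None, None, (13, np.float64(45.8), np.float64(43.4)), None] xrange [24.9 99.7]
```

arm_command([
  [0,0,0,0.3,-0.26,2,0],
  [0,0,0,0,0,2.5,0],
  [0,0,0,0,0,2.5,0],
  [0,0,0,0,0,1.3,0],
  [0,0,0,0,0,0,0],
  [0,0,0,0,0,0,0],
  [0,0,0,0,0,0,0],
])

```text
time: 44.6
tool_pos: [0.5905, -0.3665, 0.1594]
orientation: [-3.14, 0.002, -3.049]
contact_force: [0.5, 1.1, 0.0]
opening: 0.232
```

Run:
```python
from h import *
x,y=clip(.0635,-.0355); go(x,y,.1265,np.pi+.092)
```

```text
t 44.6 pos [ 0.5905 -0.3665  0.1594] rpy [-3.140e+00  2.000e-03 -3.049e+00] F [0.5 1.1 0. ] op 0.232
ROT [-0.07  0.11  0.02] n=0.0  then SHIFT cm [0.08 0.21 3.29] n=0.8
```

arm_command([
  [0,0,0,0.1,0.2,0.4,0],
  [0,0,0,0,0,0.4,0],
  [0,0,0,0,0,0.4,0],
  [0,0,0,0,0,0.4,0],
  [0,0,0,0,0,0.4,0],
  [0,0,0,0,0,0,0],
])

```text
time: 45.2
tool_pos: [0.5903, -0.3641, 0.1392]
orientation: [-3.14, 0.004, -3.048]
contact_force: [2.6, 0.6, 5.9]
opening: 0.234
```

arm_command([
  [0,0,0,0,0,0.4,0],
  [0,0,0,0,0,0.4,0],
  [0,0,0,0,0,0.3,0],
  [0,0,0,0,0,0,0],
  [0,0,0,0,0,0,0],
])

```text
time: 45.7
tool_pos: [0.5888, -0.3646, 0.127]
orientation: [-3.141, 0.001, -3.05]
contact_force: [2.1, -0.2, 1.6]
opening: 0.233
```

arm_command([
  [0,0,0,0,0,0.2,0],
  [0,0,0,0,0,0,0],
  [0,0,0,0,0,0,0],
])

```text
time: 46.0
tool_pos: [0.5892, -0.3646, 0.1257]
orientation: [-3.141, 0.002, -3.049]
contact_force: [2.2, 0.7, 7.2]
opening: 0.237
```

arm_command([
  [0,0,0,0,0,0.15,0],
  [0,0,0,0,0,0,0],
  [0,0,0,0,0,0,0],
])

```text
time: 46.3
tool_pos: [0.5896, -0.3645, 0.1249]
orientation: [-3.14, 0.003, -3.049]
contact_force: [1.8, 1.1, 10.8]
opening: 0.236
```

arm_command([
  [0,0,0,0,0,0,0.42],
  [0,0,0,0,0,0,0.42],
  [0,0,0,0,0,0,0.42],
  [0,0,0,0,0,-1,0.42],
  [0,0,0,0,0,-3,0.42],
  [0,0,0,0,0,-4,0.42],
  [0,0,0,0,0,-4,0.42],
  [0,0,0,0,0,-3,0.42],
  [0,0,0,3,1,0,0.42],
  [0,0,0,3,2,0,0.42],
])

```text
time: 47.3
tool_pos: [0.5256, -0.3411, 0.2745]
orientation: [-3.14, 0.002, -3.051]
contact_force: [0.0, -0.1, -0.6]
opening: 0.418
```

arm_command([
  [0,0,0,3,2,0,0.42],
  [0,0,0,3,2,0,0.42],
  [0,0,0,2,2,0,0.42],
  [0,0,0,0,0,0,0.42],
  [0,0,0,0,0,0,0.42],
])

```text
time: 47.8
tool_pos: [0.4409, -0.2879, 0.2744]
orientation: [-3.14, 0.001, -3.049]
contact_force: [0.3, 0.3, 0.2]
opening: 0.423
```

Run:
```python
from h import *
shot('wrist','w12'); deck('w12'); go(.4647,.381,.22,1.492)
```

```text
deck tilt 0.0019 z0 0.1091
-0.067 -0.0345 [(241, np.float64(40.2), np.float64(-35.5)), (228, np.float64(40.6), np.float64(-35.3)), (222, np.float64(40.7), np.float64(-35.6)), (197, np.float64(40.5), np.float64(-35.8)), (197, np.float64(42.2), np.float64(-36.4))] xrange [-126.1    5.7]
-0.067 0.0335 [None, None, None, None, None] xrange [-104.   -29.5]
0.067 -0.0345 [None, None, None, None, None] xrange [ 0.7 20.3]
0.067 0.0335 [(73, np.float64(44.0), np.float64(42.2)), None, None, None, None] xrange [27.6 93. ]
t 47.85 pos [ 0.4414 -0.2882  0.2741] rpy [-3.141e+00  1.000e-03 -3.050e+00] F [-0.6  0.3 -0.6] op 0.419
ROT [2.000e-02 9.000e-02 9.978e+01] n=12.5  then SHIFT cm [66.89 -2.94  5.41] n=16.8
```

arm_command([
  [0,0,8.5,0,0,0,1],
  [0,0,8.5,0,0,0,1],
  [0,0,8.5,0,0,0,1],
  [0,0,8.5,0,0,0,1],
  [0,0,8.5,0,0,0,1],
  [0,0,8.5,0,0,0,1],
  [0,0,8.5,0,0,0,1],
  [0,0,8.5,0,0,0,1],
  [0,0,8.5,0,0,0,1],
  [0,0,8.5,0,0,0,1],
])

```text
time: 48.85
tool_pos: [0.4418, -0.2883, 0.2731]
orientation: [-3.141, 0.0, 1.744]
contact_force: [-0.1, 0.3, -0.4]
opening: 1.001
```

arm_command([
  [0,0,7.4,0,0,0,1],
  [0,0,7.4,0,0,0,1],
  [0,0,0,3,-0.2,0,1],
  [0,0,0,4.6,-0.2,0,1],
  [0,0,0,4.6,-0.2,0,1],
  [0,0,0,4.6,-0.2,0,1],
  [0,0,0,4.6,-0.2,0,1],
  [0,0,0,4.6,-0.2,0,1],
  [0,0,0,4.6,-0.2,0,1],
  [0,0,0,4.6,-0.2,0,1],
])

```text
time: 49.85
tool_pos: [0.4536, 0.0665, 0.2735]
orientation: [3.141, -0.0, 1.492]
contact_force: [1.2, 0.3, 0.3]
opening: 0.999
```

arm_command([
  [0,0,0,4.6,-0.2,0,1],
  [0,0,0,4.6,-0.2,0,1],
  [0,0,0,4.6,-0.2,0,1],
  [0,0,0,4.6,-0.2,0,1],
  [0,0,0,4.6,-0.2,0,1],
  [0,0,0,4.6,-0.2,0,1],
  [0,0,0,4.0,-0.1,0,1],
  [0,0,0,0,0,0,1],
  [0,0,0,0,0,0,1],
  [0,0,0,0,0,0,1],
])

```text
time: 50.85
tool_pos: [0.4654, 0.3794, 0.273]
orientation: [3.142, 0.001, 1.49]
contact_force: [0.3, -0.5, -1.4]
opening: 0.998
```

Run:
```python
from h import *
shot('wrist','w13')
W,im=cloud('w13'); P=W.reshape(-1,3); x,y,z=P.T
for lo,hi in [(.08,.1),(.046,.058)]:
    k=(abs(x-.465)<.07)&(abs(y-.381)<.06)&(z>lo)&(z<hi); Q=P[k]; r=cv2.minAreaRect(Q[:,:2].astype(np.float32)); print(lo,len(Q),r,np.median(Q[:,2]))
go(.4647,.381,.0645,1.492)
```

```text
0.08 473 ((0.46248239278793335, 0.3809194564819336), (0.0954110249876976, 0.05968567356467247), 85.28207397460938) 0.09129176898595065
0.046 4164 ((0.4575492739677429, 0.381965696811676), (0.09612441807985306, 0.10047920793294907), 85.55187225341797) 0.05198732591263236
t 50.9 pos [0.4654 0.3791 0.2733] rpy [3.141e+00 1.000e-03 1.490e+00] F [-0.4 -0.6 -0.3] op 1.002
ROT [ 0.01  0.05 -0.12] n=0.0  then SHIFT cm [ 0.18 -0.08 20.88] n=5.2
```

arm_command([
  [0,0,0,0.2,-0.28,4,1],
  [0,0,0,0,0,4,1],
  [0,0,0,0,0,4,1],
  [0,0,0,0,0,4,1],
  [0,0,0,0,0,3,1],
  [0,0,0,0,0,1.8,1],
  [0,0,0,0,0,0,1],
  [0,0,0,0,0,0,1],
  [0,0,0,0,0,0,0.4],
  [0,0,0,0,0,0,0.4],
], squeeze=50)

```text
time: 51.9
tool_pos: [0.4628, 0.383, 0.0668]
orientation: [3.14, -0.002, 1.491]
contact_force: [5.0, -2.5, 26.1]
opening: 0.694
```

arm_command([
  [0,0,0,0,0,0,0.4],
  [0,0,0,0,0,0,0.4],
  [0,0,0,0,0,0,0.4],
  [0,0,0,0,0,0,0.4],
])

```text
time: 52.3
tool_pos: [0.4632, 0.3832, 0.067]
orientation: [3.139, -0.002, 1.491]
contact_force: [0.9, -0.8, 5.1]
opening: 0.686
```

arm_command([
  [0,0,0,0,0,-0.5,0.4],
  [0,0,0,0,0,-1,0.4],
  [0,0,0,0,0,-2,0.4],
  [0,0,0,0,0,-3,0.4],
  [0,0,0,0,0,-4,0.4],
  [0,0,0,0,0,-4,0.4],
  [0,0,0,0,0,-2,0.4],
  [0,0,0,0,0,0,0.4],
  [0,0,0,0,0,0,0.4],
])

```text
time: 53.2
tool_pos: [0.4617, 0.3826, 0.2307]
orientation: [3.141, -0.0, 1.492]
contact_force: [0.4, 0.5, -2.3]
opening: 0.69
```

Run:
```python
from h import *
st(); shot('top','t5'); t=cv2.imread('pics/t5.png')
W,im=cloud('t5'); P=W.reshape(-1,3); x,y,z=P.T
k=(abs(x-.547)<.09)&(abs(y)<.09)&(z>.035)&(z<.06); Q=P[k]; r=cv2.minAreaRect(Q[:,:2].astype(np.float32)); print('plate_b walls',len(Q),r,np.median(Q[:,2]))
c=np.zeros((300,700,3),np.uint8); c[:,:300]=cv2.resize(t[180:245,305:370],(300,300),interpolation=cv2.INTER_CUBIC); c[:,300:]=cv2.resize(t[200:275,165:265],(400,300),interpolation=cv2.INTER_CUBIC);cv2.imwrite('pics/c13.png',c)
```

```text
t 53.2 pos [0.4617 0.3826 0.2307] rpy [ 3.141 -0.     1.492] F [ 0.4  0.5 -2.3] op 0.69
plate_b walls 92 ((0.5492817163467407, 0.020115602761507034), (0.13931027054786682, 0.06535990536212921), 89.87477111816406) 0.043652974032108105
```

View pics/c13.png

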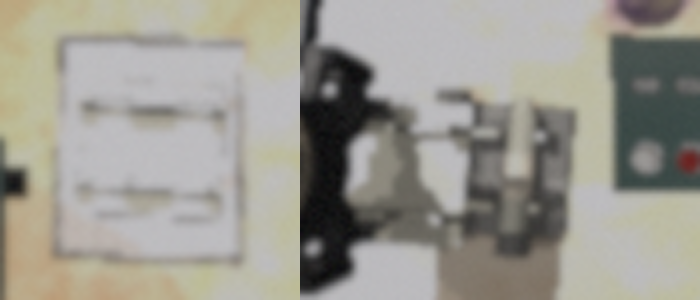

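The left panel shows the tray and plate_b unmoved. On the right, the stand holds a tube at (515,180) with its cap toward the robot, and its other side is empty or hidden. I'll measure plate_b more precisely.

Run:
```python
from h import *
for n in ['t5','t4','w12']:
    W,im=cloud(n); P=W.reshape(-1,3); x,y,z=P.T
    k=(abs(x-.547)<.045)&(y<.054)&(y>-.062)&(z>.036)&(z<.06); Q=P[k]; r=cv2.minAreaRect(Q[:,:2].astype(np.float32)); print(n,len(Q),r,np.median(Q[:,2]),np.percentile(Q[:,1],[2,98]))
go(.548,-.002,.2307,1.492)
```

```text
t5 66 ((0.5484683513641357, -0.002215281128883362), (0.09552640467882156, 0.060072217136621475), 85.41375732421875) 0.04553732924887155 [-0.04898835  0.04646925]
t4 65 ((0.5483969449996948, -0.0022759176790714264), (0.09630664438009262, 0.05964202433824539), 84.75132751464844) 0.04548599804517517 [-0.04904615  0.04646019]
w12 446 ((0.547017514705658, -0.004232220351696014), (0.09698373824357986, 0.060769014060497284), 84.95399475097656) 0.04508194147082256 [-0.05340326  0.0432632 ]
t 53.25 pos [0.4614 0.3823 0.2297] rpy [-3.141e+00  1.000e-03  1.492e+00] F [-0.5  0.4 -1.4] op 0.692
ROT [-0.05  0.05 -0.  ] n=0.0  then SHIFT cm [-37.62  11.66  -0.1 ] n=9.8
```

arm_command([
  [0,0,0,-2,0.6,0,0.4],
  [0,0,0,-4,1.25,0,0.4],
  [0,0,0,-4,1.25,0,0.4],
  [0,0,0,-4,1.25,0,0.4],
  [0,0,0,-4,1.25,0,0.4],
  [0,0,0,-4,1.25,0,0.4],
  [0,0,0,-4,1.25,0,0.4],
  [0,0,0,-4,1.25,0,0.4],
  [0,0,0,-4,1.25,0,0.4],
  [0,0,0,-3.6,1.1,0,0.4],
])

```text
time: 54.25
tool_pos: [0.5482, -0.0037, 0.2289]
orientation: [-3.139, 0.001, 1.491]
contact_force: [1.4, 0.2, -0.7]
opening: 0.69
```

arm_command([
  [0,0,0,0,0,2,0.4],
  [0,0,0,0,0,3,0.4],
  [0,0,0,0,0,3,0.4],
  [0,0,0,0,0,3,0.4],
  [0,0,0,0,0,2,0.4],
  [0,0,0,0,0,0,0.4],
  [0,0,0,0,0,0,0.4],
  [0,0,0,0,0,0,0.4],
])

```text
time: 55.05
tool_pos: [0.5494, -0.0013, 0.1011]
orientation: [3.141, -0.0, 1.492]
contact_force: [0.7, -0.7, -0.4]
opening: 0.69
```

Run:
```python
from h import *
go(.548,-.0015,.068,1.490)
shot('top','t6')
W,im=cloud('t6'); P=W.reshape(-1,3); x,y,z=P.T
t=cv2.imread('pics/t6.png'); print([t[v,u].tolist() for u,v in [(318,190),(318,235),(356,190),(318,215)]])
```

```text
t 55.05 pos [ 0.5494 -0.0013  0.1011] rpy [ 3.141 -0.     1.492] F [ 0.7 -0.7 -0.4] op 0.69
ROT [ 0.06 -0.01  0.11] n=0.0  then SHIFT cm [-0.03 -0.14  3.31] n=0.8
[[94, 88, 80], [122, 137, 148], [76, 70, 63], [115, 118, 123]]
```

arm_command([
  [0,0,0,0,-0.12,1.2,0.4],
  [0,0,0,0,0,1.0,0.4],
  [0,0,0,0,0,0.6,0.4],
  [0,0,0,0,0,0.4,0.4],
  [0,0,0,0,0,0,0.4],
  [0,0,0,0,0,0,0.4],
])

```text
time: 55.7
tool_pos: [0.5478, -0.0013, 0.0683]
orientation: [-3.142, 0.0, 1.492]
contact_force: [-0.4, 0.6, -0.5]
opening: 0.688
```

arm_command([
  [0,0,0,0,0,0.1,0.4],
  [0,0,0,0,0,0,0.4],
])

```text
time: 55.9
tool_pos: [0.5478, -0.0013, 0.0675]
orientation: [3.141, -0.0, 1.492]
contact_force: [0.0, -0.5, -1.0]
opening: 0.694
```

arm_command([
  [0,0,0,0,0,0,1],
  [0,0,0,0,0,0,1],
  [0,0,0,0,0,0,1],
  [0,0,0,0,0,0,1],
  [0,0,0,0,0,-1,1],
  [0,0,0,0,0,-3,1],
  [0,0,0,0,0,-4,1],
  [0,0,0,0,0,-4,1],
  [0,0,0,0,0,-4,1],
  [0,0,0,0,0,-4,1],
])

```text
time: 56.9
tool_pos: [0.5473, -0.0013, 0.27]
orientation: [3.141, -0.0, 1.492]
contact_force: [1.0, -0.3, 0.4]
opening: 0.998
```

Run:
```python
from h import *
go(.42,.38,.27,3.1416-.078); shot('wrist','w14')
W,im=cloud('w14'); P=W.reshape(-1,3); x,y,z=P.T
for lo,hi in [(.078,.1),(.046,.055),(.035,.045),(.006,.015)]:
    k=(abs(x-.547)<.1)&(y<.07)&(y>-.075)&(z>lo)&(z<hi); Q=P[k]
    if len(Q)>10: print(lo,len(Q),cv2.minAreaRect(Q[:,:2].astype(np.float32)),np.median(Q[:,2]),np.polyfit(Q[:,0],Q[:,2],1)[0],np.polyfit(Q[:,1],Q[:,2],1)[0])
```

```text
t 56.9 pos [ 0.5473 -0.0013  0.27  ] rpy [ 3.141 -0.     1.492] F [ 1.  -0.3  0.4] op 0.998
ROT [ 4.000e-02  3.000e-02 -9.006e+01] n=11.3  then SHIFT cm [15.66 37.02  0.  ] n=10.0
0.078 495 ((0.5475785732269287, -0.0029886439442634583), (0.09532781690359116, 0.059955816715955734), 85.62017059326172) 0.09020418338365788 -0.009265136387315685 0.007365975438100586
0.046 4155 ((0.5477596521377563, -0.003722209483385086), (0.09651593118906021, 0.09013670682907104), 85.06890106201172) 0.05100811447535908 0.0006320474819839005 -0.00022461729966858723
0.006 847 ((0.5502285957336426, -0.0029315799474716187), (0.12625566124916077, 0.15027771890163422), 87.220947265625) 0.00973556987440305 6.206710968121086e-06 -0.0014745567899187035
```

The plates are stacked flat and centred, with the floor at 51 mm and the tray centre at (0.550,-0.003). Now look at the stand.

arm_command([
  [0,0,-8.5,0,0,0,1],
  [0,0,-8.5,0,0,0,1],
  [0,0,-8.5,0,0,0,1],
  [0,0,-8.5,0,0,0,1],
  [0,0,-8.5,0,0,0,1],
  [0,0,-8.5,0,0,0,1],
  [0,0,-8.5,0,0,0,1],
  [0,0,-8.5,0,0,0,1],
  [0,0,-8.5,0,0,0,1],
  [0,0,-8.5,0,0,0,1],
])

```text
time: 57.95
tool_pos: [0.5475, -0.0014, 0.2679]
orientation: [-3.141, 0.0, 2.981]
contact_force: [0.3, -0.7, 0.8]
opening: 1.003
```

arm_command([
  [0,0,-5,0,0,0,1],
  [0,0,0,1.75,4.1,0,1],
  [0,0,0,1.75,4.1,0,1],
  [0,0,0,1.75,4.1,0,1],
  [0,0,0,1.75,4.1,0,1],
  [0,0,0,1.75,4.1,0,1],
  [0,0,0,1.75,4.1,0,1],
  [0,0,0,1.75,4.1,0,0.45],
  [0,0,0,1.75,4.1,0,0.45],
  [0,0,0,1.7,4.2,0,0.45],
], squeeze=60)

```text
time: 58.95
tool_pos: [0.4196, 0.3812, 0.268]
orientation: [-3.142, 0.001, 3.062]
contact_force: [1.4, -0.1, -0.3]
opening: 0.515
```

arm_command([
  [0,0,0,0,0,0,0.45],
  [0,0,0,0,0,0,0.45],
  [0,0,0,0,0,0,0.45],
])

```text
time: 59.25
tool_pos: [0.421, 0.3787, 0.2674]
orientation: [-3.141, 0.001, 3.061]
contact_force: [-0.2, -0.3, 0.2]
opening: 0.45
```

Run:
```python
from h import *
shot('wrist','w15')
W,im=cloud('w15'); P=W.reshape(-1,3); x,y,z=P.T
for y0 in (.354,.408):
    m=(abs(x-.463)<.018)&(abs(y-y0)<.02)&(z>.034)&(z<.055); Q=P[m]
    if len(Q)<30: print(y0,'none',len(Q)); continue
    t=Q[Q[:,2]>np.percentile(Q[:,2],50)]; print(y0,len(Q),'axis y',t[:,1].mean(),'top',np.percentile(Q[:,2],95))
cv2.imwrite('pics/c15.png',cv2.resize(cv2.imread('pics/w15.png')[60:260,200:440],(720,600),interpolation=cv2.INTER_CUBIC)); st()
```

```text
0.354 399 axis y 0.35537285465712 top 0.04375201358675494
0.408 407 axis y 0.409446690050309 top 0.04390191133711362
t 59.3 pos [0.4212 0.3784 0.2675] rpy [-3.141e+00  1.000e-03  3.061e+00] F [ 0.6 -0.7 -0.1] op 0.45
```

View pics/c15.png

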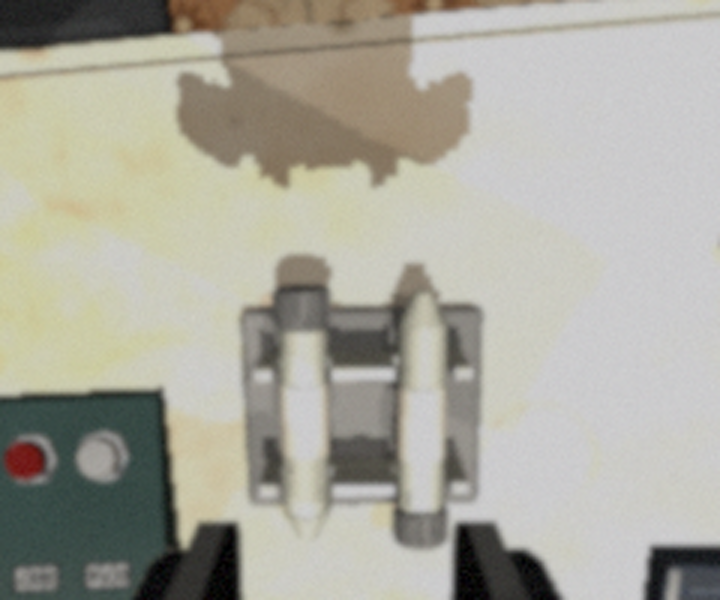

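The stand holds two tubes: C (cap end (302,288), tip (308,535)) and D (tip (424,290), cap end (421,545)).

Run:
```python
from h import *
g=lambda c:np.array(c)/3+[200,60]-.33
for nm,a,b in [('C',(302,289),(308,535)),('D',(425,290),(421,544))]:
    X=onz('w15',[g(a),g(b)],.032); v=X[1]-X[0]; print(nm,'mid',np.round(X.mean(0),4),'len',np.linalg.norm(v),'yaw',np.arctan2(v[1],v[0]))
go(.462,.3553,.10,3.1416-.078)
```

```text
C mid [0.4577 0.3557 0.032 ] len 0.1181744019717316 yaw -0.06979636869030957
D mid [0.4647 0.4099 0.032 ] len 0.1224277385159638 yaw -0.07065011020721314
t 59.3 pos [0.4212 0.3784 0.2675] rpy [-3.141e+00  1.000e-03  3.061e+00] F [ 0.6 -0.7 -0.1] op 0.45
ROT [-0.05  0.04 -0.17] n=0.0  then SHIFT cm [-4.24 -1.99 16.75] n=4.3
```

arm_command([
  [0,0,0,-1.2,-0.7,4,0.45],
  [0,0,0,-1.2,-0.7,4,0.45],
  [0,0,0,-1.3,-0.6,4,0.45],
  [0,0,0,0,0,3,0.45],
  [0,0,0,0,0,0,0.45],
  [0,0,0,0,0,0,0.45],
  [0,0,0,0,0,0,0.45],
], squeeze=60)

```text
time: 60.0
tool_pos: [0.4565, 0.3578, 0.1194]
orientation: [3.14, 0.002, 3.062]
contact_force: [-0.3, 0.5, 0.8]
opening: 0.453
```

Run:
```python
from h import *
go(.4575,.3555,.018,3.1416-.075)
```

```text
t 60.0 pos [0.4565 0.3578 0.1194] rpy [3.140e+00 2.000e-03 3.062e+00] F [-0.3  0.5  0.8] op 0.453
ROT [ 0.12  0.11 -0.25] n=0.0  then SHIFT cm [-0.11 -0.22 10.14] n=2.5
```

arm_command([
  [0,0,0,-0.1,-0.2,3,0.45],
  [0,0,0,0,0,3,0.45],
  [0,0,0,0,0,2.6,0.45],
  [0,0,0,0,0,1.5,0.45],
  [0,0,0,0,0,0,0.45],
  [0,0,0,0,0,0,0.45],
  [0,0,0,0,0,0,0],
  [0,0,0,0,0,0,0],
  [0,0,0,0,0,0,0],
  [0,0,0,0,0,0,0],
])

```text
time: 61.0
tool_pos: [0.4575, 0.3559, 0.0181]
orientation: [3.14, 0.002, 3.063]
contact_force: [-0.4, 0.7, 8.0]
opening: 0.239
```

arm_command([
  [0,0,0,0,0,0,0],
  [0,0,0,0,0,-1,0],
  [0,0,0,0,0,-2,0],
  [0,0,0,0,0,-4,0],
  [0,0,0,0,0,-4,0],
  [0,0,0,0,0,-4,0],
  [0,0,0,0,0,-4,0],
  [0,0,0,0,0,-3,0],
  [0,0,0,0,0,0,0],
  [0,0,0,0,0,0,0],
])

```text
time: 62.0
tool_pos: [0.4566, 0.355, 0.2376]
orientation: [3.14, 0.002, 3.062]
contact_force: [0.2, -0.9, -1.7]
opening: 0.234
```

Run:
```python
from h import *
x,y=clip(-.0655,.0345); go(x,y,.24,np.pi+.092)
```

```text
t 62.0 pos [0.4566 0.355  0.2376] rpy [3.140e+00 2.000e-03 3.062e+00] F [ 0.2 -0.9 -1.7] op 0.234
ROT [ 0.05  0.09 -9.81] n=1.2  then SHIFT cm [  6.27 -65.87  -0.24] n=16.5
```

arm_command([
  [0,0,-4.9,0,0,0,0],
  [0,0,-4.9,0,0,0,0],
  [0,0,0,0.42,-2,0,0],
  [0,0,0,0.42,-4.6,0,0],
  [0,0,0,0.42,-4.6,0,0],
  [0,0,0,0.42,-4.6,0,0],
  [0,0,0,0.42,-4.6,0,0],
  [0,0,0,0.42,-4.6,0,0],
  [0,0,0,0.42,-4.6,0,0],
  [0,0,0,0.42,-4.6,0,0],
])

```text
time: 63.0
tool_pos: [0.4533, 0.0094, 0.2355]
orientation: [3.142, -0.002, -3.049]
contact_force: [1.5, 0.4, -0.2]
opening: 0.234
```

arm_command([
  [0,0,0,0.42,-4.6,0,0],
  [0,0,0,0.42,-4.6,0,0],
  [0,0,0,0.42,-4.6,0,0],
  [0,0,0,0.42,-4.6,0,0],
  [0,0,0,0.42,-4.6,0,0],
  [0,0,0,0.42,-4.6,0,0],
  [0,0,0,0.4,-4,0,0],
  [0,0,0,0,0,0,0],
  [0,0,0,0,0,0,0],
  [0,0,0,0,0,0,0],
])

```text
time: 64.0
tool_pos: [0.4543, -0.3045, 0.2357]
orientation: [3.14, -0.001, -3.048]
contact_force: [1.1, -0.0, -0.6]
opening: 0.239
```

Run:
```python
from h import *
x,y=clip(-.0655,.0345); go(x,y,.16,np.pi+.092); shot('wrist','w16');
```

```text
t 64.0 pos [ 0.4543 -0.3045  0.2357] rpy [ 3.140e+00 -1.000e-03 -3.048e+00] F [ 1.1 -0.  -0.6] op 0.239
ROT [ 0.09 -0.06  0.08] n=0.0  then SHIFT cm [-0.01 -0.22  7.57] n=1.9
```

arm_command([
  [0,0,0,0,-0.22,2,0],
  [0,0,0,0,0,2.5,0],
  [0,0,0,0,0,2.5,0],
  [0,0,0,0,0,0.8,0],
  [0,0,0,0,0,0,0],
  [0,0,0,0,0,0,0],
  [0,0,0,0,0,0,0],
])

```text
time: 64.75
tool_pos: [0.4555, -0.3083, 0.1596]
orientation: [-3.14, 0.002, -3.049]
contact_force: [-0.4, 0.3, -0.9]
opening: 0.239
```

Run:
```python
from h import *
W,im=cloud('w16'); P=W.reshape(-1,3); x,y,z=P.T; yaw=.092
d=P[:,:2]-[.523,-.335]; mx=d[:,0]*np.cos(yaw)+d[:,1]*np.sin(yaw); my=-d[:,0]*np.sin(yaw)+d[:,1]*np.cos(yaw)
k=(abs(my-.036)<.009)&(z>.245)&(z<.275)&(mx<-.08); print(k.sum(),np.percentile(mx[k],[1,5]))
x,y=clip(-.0655,.0345); go(x,y,.1245,np.pi+.092)
```

```text
4165 [-0.12519236 -0.12426704]
t 64.75 pos [ 0.4555 -0.3083  0.1596] rpy [-3.140e+00  2.000e-03 -3.049e+00] F [-0.4  0.3 -0.9] op 0.239
ROT [-0.07  0.09  0.02] n=0.0  then SHIFT cm [0.07 0.17 3.51] n=0.9
```

arm_command([
  [0,0,0,0.05,0.17,0.4,0],
  [0,0,0,0,0,0.4,0],
  [0,0,0,0,0,0.4,0],
  [0,0,0,0,0,0.4,0],
  [0,0,0,0,0,0.4,0],
  [0,0,0,0,0,0,0],
])

```text
time: 65.35
tool_pos: [0.4555, -0.3084, 0.1391]
orientation: [-3.138, 0.003, -3.051]
contact_force: [4.1, -5.7, 1.1]
opening: 0.233
```

arm_command([
  [0,0,0,0,0,0.4,0],
  [0,0,0,0,0,0.4,0],
  [0,0,0,0,0,0.3,0],
  [0,0,0,0,0,0,0],
  [0,0,0,0,0,0,0],
])

```text
time: 65.85
tool_pos: [0.4543, -0.3072, 0.1271]
orientation: [-3.141, 0.001, -3.05]
contact_force: [2.9, -4.9, -3.9]
opening: 0.233
```

arm_command([
  [0,0,0,0,0,0.2,0],
  [0,0,0,0,0,0,0],
  [0,0,0,0,0,0,0],
])

```text
time: 66.15
tool_pos: [0.4538, -0.306, 0.1252]
orientation: [3.141, -0.001, -3.049]
contact_force: [0.9, -1.2, -0.9]
opening: 0.23
```

arm_command([
  [0,0,0,0,0,0.2,0],
  [0,0,0,0,0,0,0],
  [0,0,0,0,0,0,0],
])

```text
time: 66.45
tool_pos: [0.4539, -0.3062, 0.1238]
orientation: [-3.141, -0.0, -3.049]
contact_force: [-3.2, 1.6, 6.7]
opening: 0.237
```

arm_command([
  [0,0,0,0,0,0.15,0],
  [0,0,0,0,0,0,0],
  [0,0,0,0,0,0,0],
])

```text
time: 66.75
tool_pos: [0.4535, -0.3063, 0.1229]
orientation: [-3.141, -0.001, -3.05]
contact_force: [-6.1, 1.8, 15.4]
opening: 0.234
```

Home against the saddle. Release and check the deck.

arm_command([
  [0,0,0,0,0,-0.1,0.42],
  [0,0,0,0,0,0,0.42],
  [0,0,0,0,0,0,0.42],
  [0,0,0,0,0,-1,0.42],
  [0,0,0,0,0,-3,0.42],
  [0,0,0,0,0,-4,0.42],
  [0,0,0,0,0,-4,0.42],
  [0,0,0,0,0,-3,0.42],
  [0,0,0,2,0,0,0.42],
  [0,0,0,0,0,0,0.42],
])

```text
time: 67.75
tool_pos: [0.4325, -0.309, 0.2744]
orientation: [-3.14, 0.0, -3.051]
contact_force: [-0.9, -0.1, 0.3]
opening: 0.418
```

arm_command([
  [0,0,0,0,0,0,0.42],
  [0,0,0,0,0,0,0.42],
])

```text
time: 67.95
tool_pos: [0.4345, -0.308, 0.2726]
orientation: [3.141, -0.0, -3.049]
contact_force: [-0.1, 0.3, -0.8]
opening: 0.42
```

Run:
```python
from h import *
shot('wrist','w17'); deck('w17'); go(.464,.4095,.12,3.1416-.075)
```

```text
deck tilt 0.0127 z0 0.1091
-0.067 -0.0345 [(236, np.float64(40.1), np.float64(-35.4)), (217, np.float64(40.5), np.float64(-35.6)), (211, np.float64(40.7), np.float64(-35.6)), (194, np.float64(40.4), np.float64(-35.7)), (138, np.float64(42.5), np.float64(-37.7))] xrange [-127.3  -13.3]
-0.067 0.0335 [(238, np.float64(42.0), np.float64(34.9)), (215, np.float64(40.3), np.float64(34.8)), (198, np.float64(40.6), np.float64(34.8)), (191, np.float64(40.6), np.float64(34.6)), (158, np.float64(40.9), np.float64(34.8))] xrange [-125.9  -11.1]
0.067 -0.0345 [None, None, None, None, None] xrange 
0.067 0.0335 [(88, np.float64(44.6), np.float64(40.6)), None, None, None, None] xrange [-7.9 38.2]
t 68.0 pos [ 0.4345 -0.308   0.2724] rpy [ 3.141 -0.    -3.049] F [ 0.2 -0.9 -0.2] op 0.421
ROT [ 0.04 -0.02  9.61] n=1.2  then SHIFT cm [ 2.44 71.77 15.24] n=18.4
```

arm_command([
  [0,0,4.8,0,0,0,0.45],
  [0,0,4.8,0,0,0,0.45],
  [0,0,0,0.16,2.8,0,0.45],
  [0,0,0,0.16,4.6,0,0.45],
  [0,0,0,0.16,4.6,0,0.45],
  [0,0,0,0.16,4.6,0,0.45],
  [0,0,0,0.16,4.6,0,0.45],
  [0,0,0,0.16,4.6,0,0.45],
  [0,0,0,0.16,4.6,0,0.45],
  [0,0,0,0.16,4.6,0,0.45],
])

```text
time: 69.0
tool_pos: [0.4477, 0.0439, 0.2727]
orientation: [3.141, -0.0, 3.067]
contact_force: [1.3, -0.0, 0.8]
opening: 0.45
```

arm_command([
  [0,0,0,0.16,4.6,0,0.45],
  [0,0,0,0.16,4.6,0,0.45],
  [0,0,0,0.16,4.6,0,0.45],
  [0,0,0,0.16,4.6,0,0.45],
  [0,0,0,0.16,4.6,0,0.45],
  [0,0,0,0.16,4.6,0,0.45],
  [0,0,0,0.2,4.6,0,0.45],
  [0,0,0,0,4.6,0,0.45],
  [0,0,0,0,0,4,0.45],
  [0,0,0,0,0,4,0.45],
])

```text
time: 70.0
tool_pos: [0.4632, 0.4125, 0.1916]
orientation: [3.139, -0.0, 3.069]
contact_force: [0.5, -0.1, -1.2]
opening: 0.452
```

arm_command([
  [0,0,0,0,0,4,0.45],
  [0,0,0,0,0,3.2,0.45],
  [0,0,0,0,0,0,0.45],
  [0,0,0,0,0,0,0.45],
  [0,0,0,0,0,0,0.45],
])

```text
time: 70.5
tool_pos: [0.4646, 0.4107, 0.1227]
orientation: [3.139, 0.002, 3.066]
contact_force: [0.3, -0.0, 0.3]
opening: 0.447
```

Run:
```python
from h import *
go(.4637,.4097,.018,3.1416-.075)
```

```text
t 70.5 pos [0.4646 0.4107 0.1227] rpy [3.139e+00 2.000e-03 3.066e+00] F [ 0.3 -0.   0.3] op 0.447
ROT [ 0.13  0.09 -0.02] n=0.0  then SHIFT cm [ 0.08 -0.11 10.47] n=2.6
```

arm_command([
  [0,0,0,0.08,-0.1,3,0.45],
  [0,0,0,0,0,3,0.45],
  [0,0,0,0,0,2.9,0.45],
  [0,0,0,0,0,1.5,0.45],
  [0,0,0,0,0,0,0.45],
  [0,0,0,0,0,0,0.45],
  [0,0,0,0,0,0,0],
  [0,0,0,0,0,0,0],
  [0,0,0,0,0,0,0],
  [0,0,0,0,0,0,0],
])

```text
time: 71.5
tool_pos: [0.464, 0.4095, 0.0186]
orientation: [3.139, 0.002, 3.066]
contact_force: [0.2, 0.7, 7.2]
opening: 0.232
```

arm_command([
  [0,0,0,0,0,0,0],
  [0,0,0,0,0,-1,0],
  [0,0,0,0,0,-2,0],
  [0,0,0,0,0,-4,0],
  [0,0,0,0,0,-4,0],
  [0,0,0,0,0,-4,0],
  [0,0,0,0,0,-4,0],
  [0,0,0,0,0,-3,0],
  [0,0,0,0,0,0,0],
  [0,0,0,0,0,0,0],
])

```text
time: 72.5
tool_pos: [0.4631, 0.4084, 0.238]
orientation: [3.141, 0.001, 3.066]
contact_force: [0.4, -0.1, -1.2]
opening: 0.235
```

Run:
```python
from h import *
x,y=clip(.0635,.0345); go(x,y,.24,np.pi+.092)
```

```text
t 72.5 pos [0.4631 0.4084 0.238 ] rpy [3.141e+00 1.000e-03 3.066e+00] F [ 0.4 -0.1 -1.2] op 0.235
ROT [ 0.05  0.08 -9.61] n=1.2  then SHIFT cm [ -5.48 -71.13  -0.2 ] n=17.8
```

arm_command([
  [0,0,-4.8,0,0,0,0],
  [0,0,-4.8,0,0,0,0],
  [0,0,0,-0.34,-2,0,0],
  [0,0,0,-0.34,-4.6,0,0],
  [0,0,0,-0.34,-4.6,0,0],
  [0,0,0,-0.34,-4.6,0,0],
  [0,0,0,-0.34,-4.6,0,0],
  [0,0,0,-0.34,-4.6,0,0],
  [0,0,0,-0.34,-4.6,0,0],
  [0,0,0,-0.34,-4.6,0,0],
])

```text
time: 73.5
tool_pos: [0.5208, 0.0682, 0.2358]
orientation: [-3.141, -0.002, -3.049]
contact_force: [0.9, -0.3, -0.5]
opening: 0.233
```

arm_command([
  [0,0,0,-0.34,-4.6,0,0],
  [0,0,0,-0.34,-4.6,0,0],
  [0,0,0,-0.34,-4.6,0,0],
  [0,0,0,-0.34,-4.6,0,0],
  [0,0,0,-0.34,-4.6,0,0],
  [0,0,0,-0.34,-4.6,0,0],
  [0,0,0,-0.34,-4.6,0,0],
  [0,0,0,-0.34,-4.6,0,0],
  [0,0,0,0,0,0,0],
  [0,0,0,0,0,0,0],
])

```text
time: 74.5
tool_pos: [0.5814, -0.2944, 0.235]
orientation: [3.14, -0.003, -3.052]
contact_force: [-0.7, 0.3, -0.6]
opening: 0.232
```

Run:
```python
from h import *
x,y=clip(.0635,.0345); go(x,y,.16,np.pi+.092); shot('wrist','w18'); deck('w18')
```

```text
t 74.5 pos [ 0.5814 -0.2944  0.235 ] rpy [ 3.140e+00 -3.000e-03 -3.052e+00] F [-0.7  0.3 -0.6] op 0.232
ROT [ 0.11 -0.15 -0.13] n=0.0  then SHIFT cm [-0.16 -0.06  7.5 ] n=1.9
deck tilt 0.0141 z0 0.1091
-0.067 -0.0345 [None, (451, np.float64(40.6), np.float64(-36.1)), (459, np.float64(40.9), np.float64(-35.9)), (426, np.float64(40.4), np.float64(-36.1)), (429, np.float64(42.1), np.float64(-36.3))] xrange [-89.5   6.9]
-0.067 0.0335 [None, (432, np.float64(40.5), np.float64(34.2)), (447, np.float64(40.7), np.float64(34.7)), (410, np.float64(40.8), np.float64(34.7)), (380, np.float64(40.7), np.float64(35.4))] xrange [-88.9  -8.5]
0.067 -0.0345 [(360, np.float64(42.4), np.float64(-36.1)), (311, np.float64(40.5), np.float64(-35.2)), (296, np.float64(40.7), np.float64(-35.2)), (264, np.float64(40.3), np.float64(-35.3)), (158, np.float64(39.7), np.float64(-35.5))] xrange [  1.2 115.9]
0.067 0.0335 [None, None, None, None, None] xrange [-7.8 -6.2]
```

arm_command([
  [0,0,0,0,0,2,0],
  [0,0,0,0,0,2.5,0],
  [0,0,0,0,0,2.5,0],
  [0,0,0,0,0,0.5,0],
  [0,0,0,0,0,0,0],
  [0,0,0,0,0,0,0],
  [0,0,0,0,0,0,0],
])

```text
time: 75.25
tool_pos: [0.5833, -0.2933, 0.1633]
orientation: [-3.141, 0.002, -3.049]
contact_force: [0.6, -1.0, -0.5]
opening: 0.233
```

Run:
```python
from h import *
x,y=clip(.0638,.0345); go(x,y,.1255,np.pi+.092)
```

```text
t 75.25 pos [ 0.5833 -0.2933  0.1633] rpy [-3.141e+00  2.000e-03 -3.049e+00] F [ 0.6 -1.  -0.5] op 0.233
ROT [-0.05  0.11  0.03] n=0.0  then SHIFT cm [ 0.01 -0.15  3.78] n=0.9
```

arm_command([
  [0,0,0,0,-0.15,0.5,0],
  [0,0,0,0,0,0.5,0],
  [0,0,0,0,0,0.4,0],
  [0,0,0,0,0,0.4,0],
  [0,0,0,0,0,0.4,0],
  [0,0,0,0,0,0,0],
])

```text
time: 75.85
tool_pos: [0.5843, -0.2968, 0.1415]
orientation: [-3.138, 0.004, -3.051]
contact_force: [2.2, -4.7, 9.6]
opening: 0.233
```

arm_command([
  [0,0,0,0,0,0.4,0],
  [0,0,0,0,0,0.4,0],
  [0,0,0,0,0,0.4,0],
  [0,0,0,0,0,0.2,0],
  [0,0,0,0,0,0,0],
  [0,0,0,0,0,0,0],
])

```text
time: 76.45
tool_pos: [0.5821, -0.2947, 0.1253]
orientation: [3.141, -0.001, -3.049]
contact_force: [0.5, -0.3, -2.0]
opening: 0.237
```

arm_command([
  [0,0,0,0,0,0.2,0],
  [0,0,0,0,0,0,0],
  [0,0,0,0,0,0,0],
])

```text
time: 76.75
tool_pos: [0.5826, -0.2947, 0.1239]
orientation: [3.141, -0.0, -3.049]
contact_force: [-0.5, 0.9, 2.0]
opening: 0.232
```

arm_command([
  [0,0,0,0,0,0.2,0],
  [0,0,0,0,0,0,0],
  [0,0,0,0,0,0,0],
])

```text
time: 77.05
tool_pos: [0.583, -0.2948, 0.123]
orientation: [-3.141, 0.001, -3.049]
contact_force: [-2.5, 1.2, 10.7]
opening: 0.233
```

arm_command([
  [0,0,0,0,0,0,0.42],
  [0,0,0,0,0,0,0.42],
  [0,0,0,0,0,0,0.42],
  [0,0,0,0,0,-1,0.42],
  [0,0,0,0,0,-3,0.42],
  [0,0,0,0,0,-4,0.42],
  [0,0,0,0,0,-4,0.42],
  [0,0,0,0,0,-3,0.42],
  [0,0,0,3,0,0,0.42],
  [0,0,0,4,0,0,0.42],
])

```text
time: 78.05
tool_pos: [0.5141, -0.3005, 0.2732]
orientation: [-3.141, 0.003, -3.047]
contact_force: [-0.5, 0.0, -0.3]
opening: 0.418
```

arm_command([
  [0,0,0,4,0,0,0],
  [0,0,0,4,0,0,0],
  [0,0,0,0,0,0,0],
  [0,0,0,0,0,0,0],
])

```text
time: 78.45
tool_pos: [0.4328, -0.3092, 0.2729]
orientation: [-3.14, 0.001, -3.051]
contact_force: [0.9, 0.9, 0.3]
opening: 0.002
```

Run:
```python
from h import *
st(); shot('wrist','w19'); deck('w19'); shot('top','t7')
for n in ['w19','t7']:
    W,im=cloud(n); P=W.reshape(-1,3); x,y,z=P.T; dark=im.reshape(-1,3).max(1)<75
    k=dark&(abs(x-.611)<.03)&(abs(y+.198)<.03)&(z>.1)&(z<.15); print(n,'button',k.sum(), np.round(np.median(P[k],0),4) if k.sum() else '')
    k=dark&(x>.40)&(x<.46)&(y>-.205)&(y<-.145)&(z>.06)&(z<.17); print('grip',k.sum(),np.round(np.median(P[k],0),4) if k.sum() else '')
cv2.imwrite('pics/c19.png',cv2.resize(cv2.imread('pics/w19.png')[80:330,180:500],(768,600),interpolation=cv2.INTER_CUBIC))
```

```text
t 78.45 pos [ 0.4328 -0.3092  0.2729] rpy [-3.140e+00  1.000e-03 -3.051e+00] F [0.9 0.9 0.3] op 0.002
deck tilt -0.0201 z0 0.1092
-0.067 -0.0345 [(232, np.float64(40.4), np.float64(-35.5)), (220, np.float64(40.4), np.float64(-35.6)), (208, np.float64(40.8), np.float64(-35.6)), (193, np.float64(40.3), np.float64(-35.6)), (200, np.float64(42.3), np.float64(-36.4))] xrange [-125.5    2.8]
-0.067 0.0335 [(228, np.float64(41.9), np.float64(34.1)), (216, np.float64(40.5), np.float64(34.8)), (205, np.float64(40.6), np.float64(34.6)), (173, np.float64(40.6), np.float64(34.7)), None] xrange [-124.6  -45.6]
0.067 -0.0345 [None, None, None, None, None] xrange [-7.8 13.1]
0.067 0.0335 [None, (40, np.float64(41.1), np.float64(33.5)), (75, np.float64(40.4), np.float64(33.4)), None, None] xrange [47.3 74.8]
w19 button 1 [ 0.5882 -0.185   0.1134]
grip 923 [ 0.4272 -0.175   0.1498]
t7 button 39 [ 0.6113 -0.1957  0.1236]
grip 123 [ 0.4298 -0.1768  0.1493]
```

View pics/c19.png

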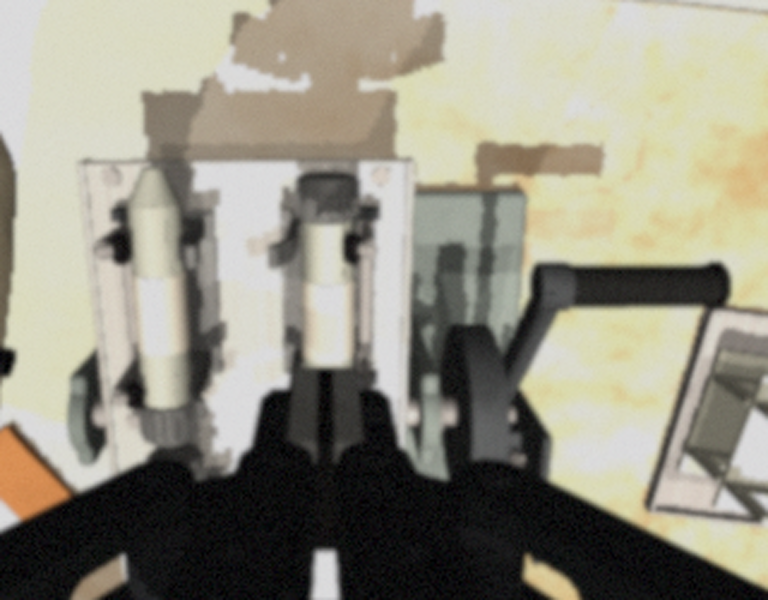

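The view shows the front tubes seated, the lever still up and the tray undisturbed. I'll check all the clips from the top camera, then go to the button.

Run:
```python
from h import *
deck('t7'); go(.611,-.197,.16,np.pi+.092)
W,im=cloud('top0'); P=W.reshape(-1,3); x,y,z=P.T
for n in ['w2','top0']:
    W,im=cloud(n); P=W.reshape(-1,3); x,y,z=P.T
    k=(abs(x-.611)<.006)&(abs(y+.1975)<.006)&(z>.1); print(n,np.percentile(z[k],[10,50,90]))
    k=(x>.56)&(x<.72)&(y>-.27)&(y<-.12)&(z>.128); print('high near',k.sum(),np.round(P[k][:3],3),z[k].max() if k.sum() else '')
```

```text
deck tilt -0.0188 z0 0.1085
-0.067 -0.0345 [None, None, (33, np.float64(40.8), np.float64(-31.7)), (34, np.float64(41.7), np.float64(-33.2)), (37, np.float64(43.1), np.float64(-35.7))] xrange [-122.8    6.6]
-0.067 0.0335 [(31, np.float64(43.5), np.float64(36.6)), (28, np.float64(42.3), np.float64(36.9)), (26, np.float64(42.7), np.float64(37.0)), (28, np.float64(42.8), np.float64(36.0)), (27, np.float64(43.8), np.float64(34.9))] xrange [-121.8    5.9]
0.067 -0.0345 [(35, np.float64(41.8), np.float64(-35.0)), (34, np.float64(41.2), np.float64(-34.3)), (32, np.float64(42.2), np.float64(-32.8)), (31, np.float64(41.7), np.float64(-34.0)), (26, np.float64(40.3), np.float64(-33.9))] xrange [1.000e-01 1.195e+02]
0.067 0.0335 [(25, np.float64(40.1), np.float64(36.9)), (29, np.float64(42.7), np.float64(36.3)), (27, np.float64(40.7), np.float64(35.0)), (27, np.float64(42.7), np.float64(36.3)), (28, np.float64(43.3), np.float64(35.6))] xrange [ -5.6 121.7]
t 78.55 pos [ 0.4343 -0.3085  0.2724] rpy [-3.141e+00  1.000e-03 -3.049e+00] F [-0.5 -0.7 -0.1] op 0.001
ROT [-0.02  0.08  0.05] n=0.0  then SHIFT cm [-18.61   9.48  11.24] n=5.9
w2 [0.12439315 0.12526494 0.12622084]
high near 0 [] 
top0 [0.12179139 0.12417826 0.12672701]
high near 2 [[ 0.617 -0.27   0.129]
 [ 0.616 -0.19   0.128]] 0.12861034571407348
```

arm_command([
  [0,0,0,-3.7,1.9,0,0],
  [0,0,0,-3.7,1.9,0,0],
  [0,0,0,-3.7,1.9,0,0],
  [0,0,0,-3.7,1.9,0,0],
  [0,0,0,-3.8,1.9,0,0],
  [0,0,0,0,0,4,0],
  [0,0,0,0,0,4,0],
  [0,0,0,0,0,3.2,0],
  [0,0,0,0,0,1,0],
  [0,0,0,0,0,0,0],
])

```text
time: 79.55
tool_pos: [0.6099, -0.1961, 0.1486]
orientation: [3.14, -0.002, -3.048]
contact_force: [0.1, -0.3, 0.6]
opening: -0.001
```

arm_command([
  [0,0,0,0,0,0,0],
  [0,0,0,0,0,0,0],
  [0,0,0,0,0,0,0],
])

```text
time: 79.85
tool_pos: [0.6106, -0.1972, 0.1515]
orientation: [-3.141, 0.002, -3.05]
contact_force: [-0.2, 0.6, 0.1]
opening: -0.002
```

Run:
```python
from h import *
go(.611,-.197,.117,np.pi+.092)
```

```text
t 79.85 pos [ 0.6106 -0.1972  0.1515] rpy [-3.141e+00  2.000e-03 -3.050e+00] F [-0.2  0.6  0.1] op -0.002
ROT [-0.05  0.13 -0.01] n=0.0  then SHIFT cm [-0.04  0.02  3.45] n=0.9
```

arm_command([
  [0,0,0,0,0,1,0],
  [0,0,0,0,0,0.8,0],
  [0,0,0,0,0,0.5,0],
  [0,0,0,0,0,0.3,0],
  [0,0,0,0,0,0.3,0],
  [0,0,0,0,0,0.3,0],
  [0,0,0,0,0,0.2,0],
  [0,0,0,0,0,0,0],
  [0,0,0,0,0,0,0],
])

```text
time: 80.75
tool_pos: [0.6119, -0.197, 0.1175]
orientation: [-3.141, 0.005, -3.049]
contact_force: [1.3, 0.8, 12.1]
opening: 0.003
```

arm_command([
  [0,0,0,0,0,0,0],
  [0,0,0,0,0,0,0],
  [0,0,0,0,0,0,0],
  [0,0,0,0,0,0,0],
  [0,0,0,0,0,0,0],
])

```text
time: 81.25
tool_pos: [0.6119, -0.197, 0.1175]
orientation: [-3.141, 0.005, -3.049]
contact_force: [1.1, -0.6, 12.3]
opening: 0.001
```

```bash
cat >> h.py <<'E'
def grip(n):
    W,im=cloud(n); P=W.reshape(-1,3); x,y,z=P.T; dark=im.reshape(-1,3).max(1)<75
    k=dark&(x>.37)&(x<.46)&(y>-.205)&(y<-.145)&(z>.05)&(z<.17); print('grip',k.sum(),np.round(np.median(P[k],0),4) if k.sum() else '')
E
python3 - <<'E'
from h import *
st(); shot('top','t8'); grip('t8')
E
```

```text
t 81.25 pos [ 0.6119 -0.197   0.1175] rpy [-3.141  0.005 -3.049] F [ 1.1 -0.6 12.3] op 0.001
grip 120 [ 0.4009 -0.1763  0.0808]
```

The lever has dropped to its start height (grip top 0.081). Retreat and do the final check.

arm_command([
  [0,0,0,0,0,0,0],
  [0,0,0,0,0,0,0],
  [0,0,0,0,0,-1,0],
  [0,0,0,0,0,-3,0],
  [0,0,0,0,0,-4,0],
  [0,0,0,0,0,-4,0],
  [0,0,0,0,0,-4,0],
  [0,0,0,3,0,0,0],
  [0,0,0,4,0,0,0],
  [0,0,0,4,0,0,0],
])

```text
time: 82.3
tool_pos: [0.4988, -0.2069, 0.2756]
orientation: [3.141, -0.0, -3.049]
contact_force: [-0.0, 0.3, -0.0]
opening: 0.0
```

arm_command([
  [0,0,0,4,0,-2,0],
  [0,0,0,4,0,-2,0],
  [0,0,0,2,-2,0,0],
  [0,0,0,0,-3,0,0],
  [0,0,0,0,0,0,0],
  [0,0,0,0,0,0,0],
  [0,0,0,0,0,0,0],
])

```text
time: 83.0
tool_pos: [0.4054, -0.2651, 0.3157]
orientation: [3.141, -0.0, -3.048]
contact_force: [0.1, -0.3, -0.1]
opening: -0.0
```

Run:
```python
from h import *
st(); shot('top','t9'); grip('t9'); deck('t9'); shot('wrist','w20'); grip('w20'); deck('w20')
W,im=cloud('t9'); P=W.reshape(-1,3); x,y,z=P.T
for lo,hi in [(.078,.1),(.046,.055),(.006,.015)]:
    k=(abs(x-.547)<.1)&(y<.07)&(y>-.075)&(z>lo)&(z<hi); Q=P[k]
    if len(Q)>10: print(lo,len(Q),cv2.minAreaRect(Q[:,:2].astype(np.float32)),np.median(Q[:,2]))
t=cv2.imread('pics/t9.png'); cv2.imwrite('pics/c20.png',cv2.resize(t[165:275,300:500],(800,440),interpolation=cv2.INTER_CUBIC))
```

```text
t 83.0 pos [ 0.4054 -0.2651  0.3157] rpy [ 3.141 -0.    -3.048] F [ 0.1 -0.3 -0.1] op -0.0
grip 114 [ 0.4006 -0.18    0.0812]
deck tilt 0.0106 z0 0.1085
-0.067 -0.0345 [None, (27, np.float64(41.6), np.float64(-34.6)), (33, np.float64(41.8), np.float64(-33.3)), (32, np.float64(41.2), np.float64(-34.2)), (36, np.float64(44.4), np.float64(-34.6))] xrange [-87.1   7.2]
-0.067 0.0335 [(28, np.float64(41.5), np.float64(37.1)), (24, np.float64(42.5), np.float64(36.6)), (26, np.float64(41.6), np.float64(36.7)), (27, np.float64(42.8), np.float64(39.1)), (29, np.float64(42.1), np.float64(35.9))] xrange [-112.2    6.5]
0.067 -0.0345 [(34, np.float64(41.8), np.float64(-35.4)), (35, np.float64(41.5), np.float64(-32.4)), (33, np.float64(41.9), np.float64(-34.6)), (32, np.float64(39.8), np.float64(-32.6)), (24, np.float64(40.7), np.float64(-33.3))] xrange [  1.7 117.6]
0.067 0.0335 [(25, np.float64(41.7), np.float64(37.6)), (26, np.float64(40.9), np.float64(35.7)), (27, np.float64(43.6), np.float64(38.1)), (26, np.float64(41.9), np.float64(37.4)), (29, np.float64(43.4), np.float64(37.2))] xrange [ 
[... 504 characters left out ...]
float64(35.2)), (115, np.float64(40.2), np.float64(34.8))] xrange [-125.6    4.8]
0.067 -0.0345 [None, None, (67, np.float64(40.6), np.float64(-34.2)), (10, np.float64(38.8), np.float64(-42.1)), None] xrange [ 0.6 82.1]
0.067 0.0335 [None, None, None, None, None] xrange [-7.7 15.2]
0.078 78 ((0.5478017330169678, -0.001638658344745636), (0.09280907362699509, 0.06038496643304825), 85.22480773925781) 0.08966426929926719
0.046 775 ((0.5479961633682251, -0.0018413439393043518), (0.09607447683811188, 0.09021670371294022), 85.13701629638672) 0.05049920146380038
0.006 219 ((0.5533329844474792, -0.0012817680835723877), (0.12594999372959137, 0.15649376809597015), 87.2167739868164) 0.008920340206850286
```

View pics/c20.png

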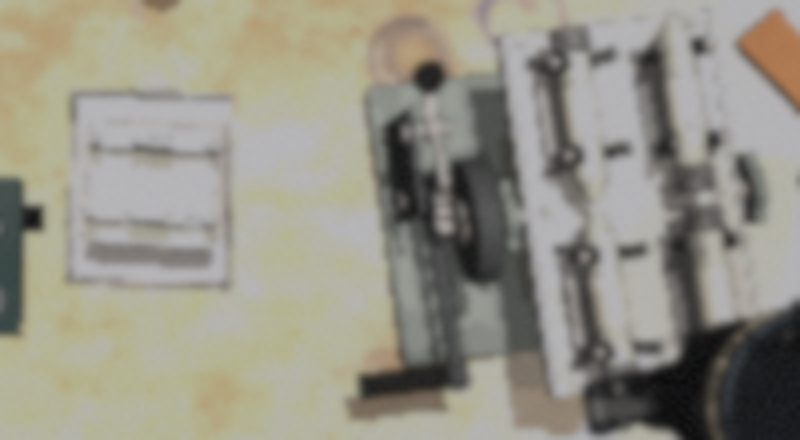

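All four tubes sit in their clips, the lever is down at (405,380), and the plates are stacked in the tray at (150,190).

Run:
```python
from station import order
print(order.close_job())
```

```text
the job is handed in; nothing more can be done
None
```

I finished the whole task and handed the job in at about 83 s. No verdict was reported.

**Brake lever:** It took two pulls. The first stopped at the second notch because my arc was off. The second reached the last notch, about 0.57 rad, and the lever was still there after the last tube went in. After I pressed the button, the grip came back to its start height (0.081 m).

**Tubes:** All four are in clips, with axes about 29 to 31 mm over the deck against 29 mm at home. The right-hand tubes sat about 4 to 5 mm off their clip centres lengthwise when I measured them, inside the 12 mm limit. The last check of the rear tubes was with the coarser top camera, which read up to about 3 mm high at single spots. The wrist camera could hardly see the rear ones then, but had shown both at home height earlier.

**Plates:** They lie flat, one on the other in the tray, about 5 mm off its centre at most and within 1 to 2 mm of each other.

**Deck tilt:** The first tube's press (about 20 N) pushed the braked deck to 0.05 rad tilt, slightly over the 0.04 rad mentioned in the task. I pressed more gently after that, and it reads about 0.01 rad now that it is released.

The robot never came near the jar or the blue bottle and was clear of everything at the end.

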